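Change the batch on a bakery warming plate

ROBOT

A 6-joint arm with a two-finger parallel gripper is mounted at the origin on the work surface. World frame = base frame: x ahead of the robot, y to its left, z up, the work surface at z = 0. Lengths are in m, angles in rad, forces in N, time in s.
With the tool pointing down it reaches from about 0.35 to 0.725 m from the base axis. Payload 4.3 kg.
Tool frame: the origin (TCP) lies at the very end of the fingers, on their centre line; the grasp point (between the pads) lies ctrl.pinch_z behind it (ctrl.pinch_z is the distance from the TCP to the grasp point, in m); x points along the fingers, y is the direction in which the jaws open and shut, and the axes are right-handed (so a half turn about x gives the same grasp; the last joint's range is limited). The gripper opens to 85 mm and grips with 20 to 120 N. Pads are 22 mm wide; open, the fingers measure 114 mm over their backs; the gripper's body (76 mm by 85 mm) begins 54 mm behind the grasp point. The pads swing forward as they close: fully open they stand 13 mm farther back than shut.
Start: joints at [-1.343, 0.377, 0.081, 1.274, 0, 1.46], TCP at [0.191, -0.543, 0.207] pointing down, gripper open.
Joint ranges: [-2.72, 2.72], [-0.84, 1.66], [-1.02, 1.22], [-1.77, 2.12], [-1.37, 1.28], [-3.14, 3.14]. Speed limits (rad/s): [2.57, 2.57, 3.14, 3.14, 3.14, 3.14].

INTERFACE

Orientations are given as a unit quaternion [x, y, z, w].
In Python, from bench import ctrl, viewer, ticket gives the robot as it stands. The module is installed in compiled form; this text tells all that it offers.
- The arm moves only by the shell command python3 -m handwheel 'ROWS' [OPENING] [FORCE]. ROWS is JSON, a list of rows, each an object with "slide": the shift along the tool's x, y, z in m, a list of three; "angular": the turn, a rotation vector about the tool's x, y, z in degrees, a list of three. A call has 1 to 12 rows; each row shifts and turns the commanded pose from where the row before left it, along the tool's axes as they then stand; what a row does not reach is not made up. A row lasts 1/12 s, in which the tool goes at most 41.7 mm and 7.16 degrees, less where a joint would pass 70% of its speed; a pose out of reach is approached as far as the arm can. A call with a gripper value outside its range is refused whole. OPENING is the opening, from -1 (shut) to 1 (fully open), so that 0 is half open, set as the call begins (- or left out, the last holds). The fingers move at their own pace and stop on an object; FORCE is the grip in N (left out, the last holds). Time passes only in rows, so rows that do not move let the fingers close. It gives the time, the measured TCP pose, the force and the opening at its end, in the units of the state.
- ctrl.get_state(): the state, without advancing time (a new reading comes with each control period).
- viewer.snapshot(name): name is "scene" or "top" or "wrist"; returns a dict with "image" (420x560x3 uint8, red, green, blue), "intrinsics" (3x3 intrinsics, pixels), "R" (3x3) and "t" (3): a world point X has camera coordinates R X + t; the wrist camera has in their place "hand_eye" (4x4, takes a point from camera to tool coordinates, whose origin is the TCP and whose axes are the tool frame's). Camera axes: x right, y down, z forward; pixel columns grow to the right and rows downward; lengths in m; the calibration is good to about 2 mm. A picture is of the moment at which its call begins: read the wrist's pose just before it. There is no depth.
- ticket.job_done(): hands the job in, once; it reports no verdict.
The state is a dict: "clock": time; "joint_positions": joint angles; "qvel": joint speeds; "joint_efforts": joint torques, N m; "tcp_pos": TCP position; "tool_rot": TCP orientation; "force": force on the tool from outside, world axes, zero at the start; "ft_torque": the same for the moment, N m; "finger_gap": opening from 0.0 (shut) to 1.0 (fully open).
Only numpy, scipy, OpenCV 4.12 (cv2) and the standard library are available. Lean on these libraries where they do the work, as an engineer would, in place of code of your own. Each camera call takes 0.05 s, during which the arm holds its last target.

TASK

Change the batch on the bakery's warming plate: move the warmed round buns into the wooden serving tray and lay all the loaves from the board flat on the steel plate. Once that is done, turn the thermostat dial until its pointer stands at the white marker, and after that press the keys one at a time, fully down and released: first the round one, then the square one, then the bar-shaped one. Never press the cross-shaped cancel key, and leave the jam jar and the mug alone.

Things in the scene. Friction and masses are not known exactly. Their poses are not given: they have to be found in the camera images.
- loaf1: small oblong crusty loaf, 120 long x 54 wide x 44 mm high (sides 51 apart at mid-height), about 0.16 kg, rigid, flat underneath; origin at the centre of its underside, x along its length, z up. It may be absent (2 or 3 loaves are there). They start on a fixed wooden board, 290 x 230 x 8 mm thick, beside the warmer; grip across the width
- loaf2: small oblong crusty loaf, 120 long x 54 wide x 44 mm high (sides 51 apart at mid-height), about 0.16 kg, rigid, flat underneath; origin at the centre of its underside, x along its length, z up. It may be absent (2 or 3 loaves are there). They start on a fixed wooden board, 290 x 230 x 8 mm thick, beside the warmer; grip across the width
- loaf3: small oblong crusty loaf, 120 long x 54 wide x 44 mm high (sides 51 apart at mid-height), about 0.16 kg, rigid, flat underneath; origin at the centre of its underside, x along its length, z up. It may be absent (2 or 3 loaves are there). They start on a fixed wooden board, 290 x 230 x 8 mm thick, beside the warmer; grip across the width
- bun1: round domed bun, 62 mm diameter, 45 mm high (upright side up to 30 mm), about 0.08 kg, rigid; origin at the centre of its underside, z up. It may be absent (2 or 3 buns are there). They start on the warming plate
- bun2: round domed bun, 62 mm diameter, 45 mm high (upright side up to 30 mm), about 0.08 kg, rigid; origin at the centre of its underside, z up. It may be absent (2 or 3 buns are there). They start on the warming plate
- bun3: round domed bun, 62 mm diameter, 45 mm high (upright side up to 30 mm), about 0.08 kg, rigid; origin at the centre of its underside, z up. It may be absent (2 or 3 buns are there). They start on the warming plate
- warmer: fixed counter-top warming unit, 350 (x) x 310 (y) x 60 mm high; origin at the centre of its underside, x points away from the control deck to the back. Its top is level at 60 mm: the front part (low x, nearest the robot) is the dark control deck, 130 mm deep, with the dial at +y and the row of four keys beside it; the rest is the bare steel warming plate, 220 (x) x 310 mm (y)
- plate (a point): centre of the warming plate's upper surface (60 mm above the counter, 65 mm behind the warmer's centre); axes as the warmer's; the plate reaches 110 mm along x and 155 mm along y either way
- tray_in (a point): centre of the inner floor (8 mm above the counter) of the fixed open wooden serving tray, 200 (x) x 240 (y) x 50 mm high outside, walls 8 mm, inside 184 x 224 mm; axes as the tray's. Tray and bread board stand on either side of the warmer and may swap sides
- dial (a joint): thermostat dial's angle, 0 to 3.6 rad; grows as the dial turns clockwise seen from above. At 0 its pointer points to the warmer's -x
- dial_grip (a point): on the dial's upright axis, 40 mm above the deck, at the height to grip the dial's bar grip. The bar is 60 long x 16 wide x 36 mm high, its top 54 mm above the deck, on a 64 mm disc; grip it across the 16 mm. The point's -x axis points along the bar to the pointer end
- pointer (a point): on the end of the dial's bar that carries the dark pointer line, 30 mm from the axis
- mark_point (a point): point 30 mm from the dial's axis in the direction of the small white marker, where the pointer must come (compare horizontally); its -x axis points outwards. The marker sits on the dial's black face, 35 to 49 mm from the axis, at a different place on the scale each time
- key_round (a joint): travel of the round white key, cap 36 mm in diameter: 0 up, 0.006 m fully down; springs back; fully down takes 5 N
- key_round_top (a point): centre of the top of the round white key, cap 36 mm in diameter; 16 mm above the deck when up. The four keys stand in one row along the warmer's y, 48 mm apart, in any order
- key_square (a joint): travel of the square white key, cap 32 x 32 mm: 0 up, 0.006 m fully down; springs back; fully down takes 5 N
- key_square_top (a point): centre of the top of the square white key, cap 32 x 32 mm; 16 mm above the deck when up. The four keys stand in one row along the warmer's y, 48 mm apart, in any order
- key_bar (a joint): travel of the narrow bar-shaped white key, cap 52 (along the warmer's x) x 15 mm: 0 up, 0.006 m fully down; springs back; fully down takes 5 N
- key_bar_top (a point): centre of the top of the narrow bar-shaped white key, cap 52 (along the warmer's x) x 15 mm; 16 mm above the deck when up. The four keys stand in one row along the warmer's y, 48 mm apart, in any order
- key_cross (a joint): travel of the cross-shaped white key, arms 40 x 12 and 36 x 12 mm (cancel: not to be pressed): 0 up, 0.006 m fully down; springs back; fully down takes 5 N
- key_cross_top (a point): centre of the top of the cross-shaped white key, arms 40 x 12 and 36 x 12 mm (cancel: not to be pressed); 16 mm above the deck when up. The four keys stand in one row along the warmer's y, 48 mm apart, in any order
- jam_jar: bystander, leave alone: amber jam jar, 64 mm diameter, 85 mm high; origin at the centre of its underside
- mug: bystander, leave alone: white mug, 76 mm diameter, 90 mm high; origin at the centre of its underside

How it is judged:
By the outcome, as a careful person would: the job done as asked, in the order asked, and still so for the second after the job is handed in, with the robot touching nothing.
Of loaf1, loaf2, loaf3 only 2 to 3 are there at a start; the rules pass over those that are not, and their reading is None.
Of bun1, bun2, bun3 only 2 to 3 are there at a start; the rules pass over those that are not, and their reading is None.
At some moment in a run one of bun1, bun2, bun3 may be knocked a few centimetres aside while the robot is not near it.
Once in a run the grip may slacken for a moment while it holds something.
It also fails if it takes over 210 s, if anything falls off the work surface, if the arm or the gripper's body presses on something with over 40 N, if the wrist force passes 120 N, or if a joint passes its speed limit or range.

## Working session

There is one attempt and no reset: what is moved stays moved. The work goes in short steps, Python scripts to look and compute and a shell command to move; the robot and the scene stay as the last step left them, time stands still between calls to the robot, and variables do not carry over. Pictures are saved under pics/ and viewed, and the job is handed in when it is done.

```bash
ls; mkdir -p pics; cat > h.py <<'E'
from bench import ctrl, viewer, ticket
import numpy as np, cv2
from scipy.spatial.transform import Rotation as Rn
def snap(name, fn, crop=None, k=1):
    s=ctrl.get_state()
    d=viewer.snapshot(name); im=d["image"]
    np.savez('pics/'+fn+'.npz', image=im,K=d["intrinsics"],**({'R':d["R"],'t':d["t"]} if 'R' in d else {'he':d["hand_eye"],'p':s['tcp_pos'],'q':s['tool_rot']}))
    save(im,fn,crop,k); return d
def save(im,fn,crop=None,k=1):
    if crop: im=im[crop[1]:crop[3],crop[0]:crop[2]]
    im=cv2.resize(im,None,fx=k,fy=k,interpolation=cv2.INTER_CUBIC)
    cv2.imwrite('pics/'+fn+'.png',im[:,:,::-1])
def cam(fn):
    z=np.load('pics/'+fn+'.npz')
    if 'R' in z: return z['K'],z['R'],z['t']
    T=np.eye(4);T[:3,:3]=Rn.from_quat(z['q']).as_matrix();T[:3,3]=z['p']
    W=np.linalg.inv(T@z['he']); return z['K'],W[:3,:3],W[:3,3]
def px2w(fn,uv,zw):
    K,R,t=cam(fn)
    c=-R.T@t; r=R.T@np.linalg.inv(K)@np.array([uv[0],uv[1],1.])
    return c+r*(zw-c[2])/r[2]
def w2px(fn,X):
    K,R,t=cam(fn); p=K@(R@np.array(X)+t); return p[:2]/p[2]
E
python3 - <<'E'
from h import *
s=ctrl.get_state()
for k,v in s.items(): print(k,np.round(v,4))
print(ctrl.pinch_z)
snap('top','top0'); snap('scene','scene0'); snap('wrist','wrist0')
print(cam('top0'))
E
```

```text
pics
clock 0.0
joint_positions [-1.3433  0.3781  0.0796  1.2744 -0.      1.4605]
qvel [-0.0003 -0.     -0.0004  0.001   0.0002  0.0022]
joint_efforts [ 1.00000e-04 -4.63602e+01  2.69877e+01  2.06000e-02 -1.00000e-04
 -0.00000e+00]
tcp_pos [ 0.1904 -0.5418  0.2056]
tool_rot [-0.697  -0.1196  0.6971 -0.1181]
force [ 0.1401 -0.3124  0.3771]
ft_torque [0.0189 0.0122 0.0508]
finger_gap 0.9993
0.0187
(array([[384.23597911,   0.        , 276.0286384 ],
       [  0.        , 384.23597911, 207.66752743],
       [  0.        ,   0.        ,   1.        ]]), array([[ 0.01266363, -0.99984581,  0.01216528],
       [-0.98464738, -0.01458755, -0.17394464],
       [ 0.17409528, -0.00977574, -0.98468029]]), array([-0.01362511,  0.57038042,  1.02802157]))
```

View pics/top0.png

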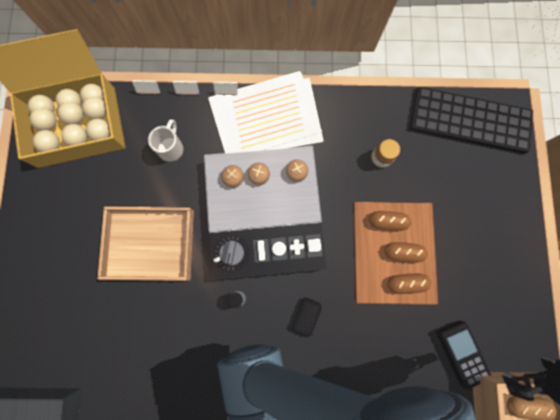

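View pics/scene0.png

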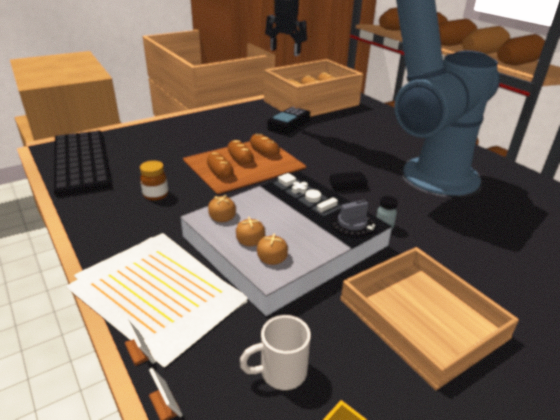

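View pics/wrist0.png

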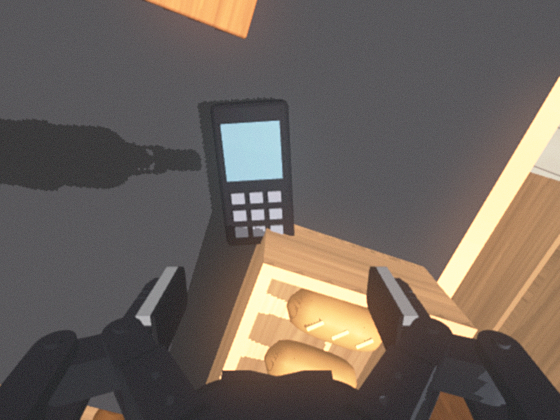

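The top view shows three buns at (232,175), (259,173) and (297,170), and loaves at (391,221), (406,252) and (409,284). The keys from left to right are bar, round, cross, square, with the dial at (231,253). The tray is at (146,243). I'll enlarge for measurement.

```bash
python3 - <<'E'
from h import *
im=np.load('pics/top0.npz')['image']
save(im,'c1',(195,140,335,285),5.3 if 0 else 4)
save(im,'c2',(345,190,445,315),4)
save(im,'c3',(90,195,200,290),5)
save(im,'c4',(205,230,265,280),10)
E
```

```text
(no output)
```

View pics/c1.png

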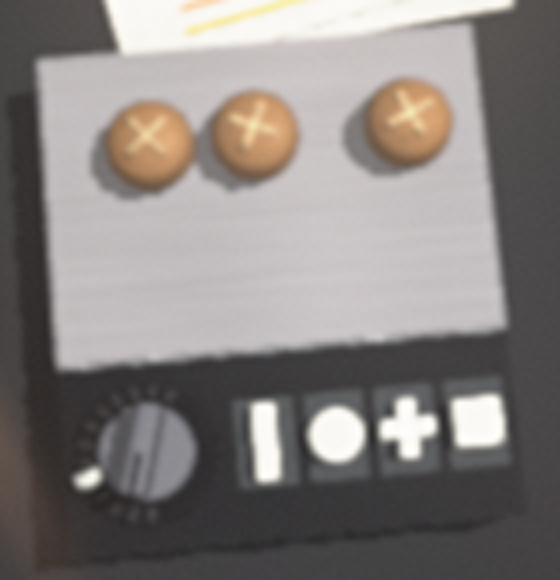

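View pics/c2.png

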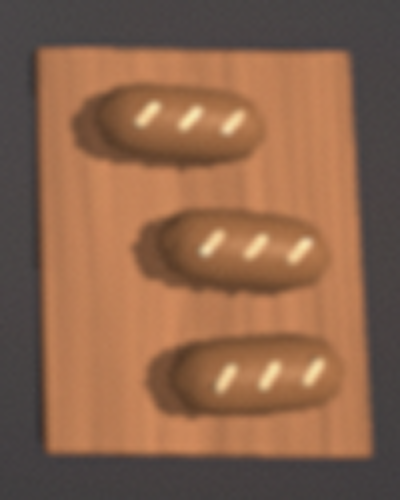

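View pics/c3.png

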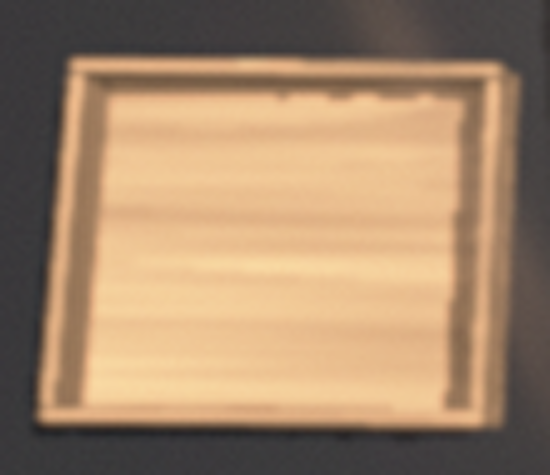

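View pics/c4.png

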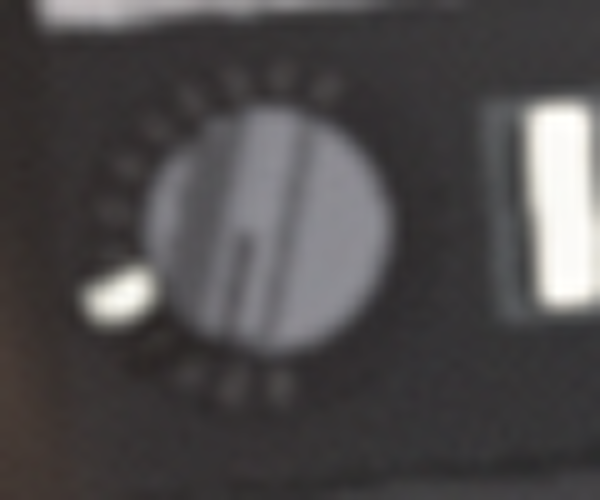

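```bash
cat >> h.py <<'E'
def cp(u,v,x0,y0,k): return ((u+.5)/k-.5+x0,(v+.5)/k-.5+y0)
E
python3 - <<'E'
from h import *
np.set_printoptions(precision=4,suppress=True)
def P(u,v,z,x0,y0,k): return px2w('top0',cp(u,v,x0,y0,k),z)
a=(195,140,4)
c=[P(*q,.06,*a) for q in [(36,58),(472,25),(507,328),(57,370)]]
print('plate',*c, np.mean(c,0))
for i,j in [(0,1),(1,2),(2,3),(3,0)]:
    d=c[j]-c[i]; print(np.linalg.norm(d), np.degrees(np.arctan2(d[1],d[0])))
for n,q in dict(bun1=(150,145),bun2=(255,134),bun3=(408,121)).items(): print(n,P(*q,.082,*a))
for n,q in dict(bar=(265,442),rnd=(336,434),cross=(407,427),sq=(478,420)).items(): print(n,P(*q,.076,*a))
b=(345,190,4)
for n,q in dict(l1=(182,125),l2=(245,251),l3=(258,376)).items(): print(n,P(*q,.008+.022,*b))
for n,(q,r) in dict(l1=((100,118),(265,130)),l2=((158,247),(330,257)),l3=((170,383),(343,370))).items():
    d=P(*r,.03,*b)-P(*q,.03,*b); print(n,np.linalg.norm(d),np.degrees(np.arctan2(d[1],d[0])))
for n,(q,r) in dict(l1=((148,115),(233,122)),l2=((211,243),(300,249)),l3=((227,379),(314,372))).items():
    q=P(*q,.052,*b);r=P(*r,.052,*b);d=r-q; print('mark',n,(q+r)/2,np.linalg.norm(d),np.degrees(np.arctan2(d[1],d[0])))
for q in [(38,48),(350,52),(373,456),(46,456)]: print('board',P(*q,.008,*b))
t=(90,195,5)
c=[P(*q,.05,*t) for q in [(72,60),(503,65),(485,425),(37,425)]]
print('tray',*c,np.mean(c,0))
d=(205,230,10)
print('disc',P(270,230,.078,*d),'mark',P(120,295,.06,*d), 'ptr', P(232,330,.114,*d),P(247,235,.114,*d))
E
```

```text
plate [0.7203 0.2021 0.06  ] [ 0.75   -0.1082  0.06  ] [ 0.5314 -0.1316  0.06  ] [0.4979 0.1776 0.06  ] [0.6249 0.035  0.06  ]
0.31175781448030254 -84.52241446433193
0.21985918974268828 -173.89816016498014
0.31104503582515314 96.18343061528135
0.22369983021333045 6.279744095515293
bun1 [0.6521 0.1167 0.082 ]
bun2 [0.6611 0.0445 0.082 ]
bun3 [ 0.6721 -0.0612  0.082 ]
bar [0.4496 0.0337 0.076 ]
rnd [ 0.4556 -0.0139  0.076 ]
cross [ 0.461  -0.0616  0.076 ]
sq [ 0.4663 -0.1095  0.076 ]
l1 [ 0.5406 -0.3319  0.03  ]
l2 [ 0.4518 -0.3728  0.03  ]
l3 [ 0.3656 -0.3779  0.03  ]
l1 0.11795313863010307 -93.3750322456635
l2 0.12122545088938934 -92.5417638017407
l3 0.12132217297619213 -85.10801894929806
mark l1 [ 0.5421 -0.3312  0.052 ] 0.0595827830845884 -93.93145174197267
mark l2 [ 0.4539 -0.3726  0.052 ] 0.061500399083513534 -93.07010638901623
mark l3 [ 0.3664 -0.3787  0.052 ] 0.059839671800832064 -84.81496358681825
board [ 0.5993 -0.235   0.008 ]
board [ 0.5998 -0.4647  0.008 ]
board [ 0.3111 -0.4641  0.008 ]
board [ 0.3084 -0.234   0.008 ]
tray [0.5664 0.4745 0.05  ] [0.5672 0.2344 0.05  ] [0.3691 0.2339 0.05  ] [0.3661 0.4753 0.05  ] [0.4672 0.3545 0.05  ]
disc [0.442  0.1118 0.078 ] mark [0.425  0.1537 0.06  ] ptr [0.4143 0.117  0.114 ] [0.4386 0.114  0.114 ]
```

```bash
cat >> h.py <<'E'
import sys
def st():
    s=ctrl.get_state(); M=Rn.from_quat(s['tool_rot']).as_matrix()
    y=np.degrees(np.arctan2(M[1,1],M[0,1]))
    return s,M,y
def to(x,y,z,yaw=None,mod=180):
    """print slide (tool axes, mm) needed now, and the turn about tool x (deg) for jaw yaw (mod 180); then slide in axes after the turn"""
    s,M,cy=st()
    d=np.array([x,y,z])-s['tcp_pos']
    print('t %.2f tcp'%s['clock'],np.round(s['tcp_pos'],4),'jawyaw %.1f'%cy,'tilt',np.round(M[:,0],3),'gap %.3f'%s['finger_gap'],'F',np.round(s['force'],1),'q',np.round(s['joint_positions'],2))
    print('slide now mm',np.round(M.T@d*1000,1))
    if yaw is not None:
        t=-((yaw-cy+mod/2)%mod-mod/2)
        M2=M@Rn.from_rotvec([np.radians(t),0,0]).as_matrix()
        print('turn about x %.1f'%t,' slide after turn mm',np.round(M2.T@d*1000,1))
E
python3 - <<'E'
from h import *
to(.652,.1167,.2,6)
E
```

```text
t 0.15 tcp [ 0.1904 -0.542   0.2059] jawyaw -70.6 tilt [-0.     0.001 -1.   ] gap 1.001 F [ 0.8 -0.9  0. ] q [-1.34  0.38  0.08  1.27 -0.    1.46]
slide now mm [   6.7 -468.5 -653.8]
turn about x -76.6  slide after turn mm [   6.7  527.9 -606.8]
```

```bash
python3 -m handwheel '[{"slide":[0,-23,-32],"angular":[0,0,0]},{"slide":[0,-23,-32],"angular":[0,0,0]},{"slide":[0,-23,-32],"angular":[0,0,0]},{"slide":[0,-23,-32],"angular":[0,0,0]},{"slide":[0,-23,-32],"angular":[0,0,0]},{"slide":[0,-23,-32],"angular":[0,0,0]},{"slide":[0,-23,-32],"angular":[0,0,0]},{"slide":[0,-23,-32],"angular":[0,0,0]},{"slide":[0,-23,-32],"angular":[0,0,0]},{"slide":[0,-23,-32],"angular":[0,0,0]}]' 1 30; python3 -c "
from h import *
to(.652,.1167,.2,6)"
```

```text
clock: 0.98
tcp_pos: [0.4298, -0.199, 0.2065]
tool_rot: [-0.697, -0.119, 0.697, -0.119]
force: [0.5, -0.3, -0.2]
finger_gap: 0.998
t 0.98 tcp [ 0.4298 -0.199   0.2065] jawyaw -70.7 tilt [-0. -0. -1.] gap 0.998 F [ 0.5 -0.3 -0.2] q [-0.57  0.17 -0.2   1.2  -0.    2.24]
slide now mm [   6.5 -224.3 -314.2]
turn about x -76.7  slide after turn mm [   6.5  254.  -290.7]
```

I wrote those rows in mm, but the unit is metres. The per-row cap clipped them and the path came out as planned. From here on I'll write rows in metres.

```bash
python3 -m handwheel '[{"slide":[0,0,0],"angular":[-7,0,0]},{"slide":[0,0,0],"angular":[-7,0,0]},{"slide":[0,0,0],"angular":[-7,0,0]},{"slide":[0,0,0],"angular":[-7,0,0]},{"slide":[0,0,0],"angular":[-7,0,0]},{"slide":[0,0,0],"angular":[-7,0,0]},{"slide":[0,0,0],"angular":[-7,0,0]},{"slide":[0,0,0],"angular":[-7,0,0]},{"slide":[0,0,0],"angular":[-7,0,0]},{"slide":[0,0,0],"angular":[-7,0,0]},{"slide":[0,0,0],"angular":[-6,0,0]}]'; python3 -c "
from h import *
to(.652,.1167,.2,6)"
```

```text
clock: 1.9
tcp_pos: [0.4289, -0.2008, 0.2063]
tool_rot: [0.475, 0.524, -0.475, 0.524]
force: [-0.8, 0.3, -0.7]
finger_gap: 1.0
t 1.90 tcp [ 0.4289 -0.2008  0.2063] jawyaw 5.7 tilt [-0.001  0.    -1.   ] gap 1.000 F [-0.8  0.3 -0.7] q [-0.57  0.17 -0.2   1.2  -0.    0.9 ]
slide now mm [   6.2  253.4 -293.8]
turn about x -0.3  slide after turn mm [   6.2  255.1 -292.4]
```

```bash
python3 -m handwheel '[{"slide":[0,0.025,-0.029],"angular":[0,0,0]},{"slide":[0,0.025,-0.029],"angular":[0,0,0]},{"slide":[0,0.025,-0.029],"angular":[0,0,0]},{"slide":[0,0.025,-0.029],"angular":[0,0,0]},{"slide":[0,0.025,-0.029],"angular":[0,0,0]},{"slide":[0,0.025,-0.029],"angular":[0,0,0]},{"slide":[0,0.025,-0.029],"angular":[0,0,0]},{"slide":[0,0.025,-0.029],"angular":[0,0,0]},{"slide":[0,0.025,-0.029],"angular":[0,0,0]},{"slide":[0,0.025,-0.029],"angular":[0,0,0]}]'; python3 -c "
from h import *
to(.652,.1167,.2,6)
snap('wrist','w1')
snap('top','top1')"
```

```text
clock: 2.73
tcp_pos: [0.6516, 0.1129, 0.2061]
tool_rot: [0.476, 0.523, -0.476, 0.523]
force: [1.2, -0.5, -0.1]
finger_gap: 1.002
t 2.73 tcp [0.6516 0.1129 0.2061] jawyaw 5.4 tilt [-0.001 -0.    -1.   ] gap 1.002 F [ 1.2 -0.5 -0.1] q [ 0.08  0.57  0.38  1.39 -0.    1.55]
slide now mm [ 6.1  0.8 -3.8]
turn about x -0.6  slide after turn mm [ 6.1  0.8 -3.8]
```

View pics/w1.png

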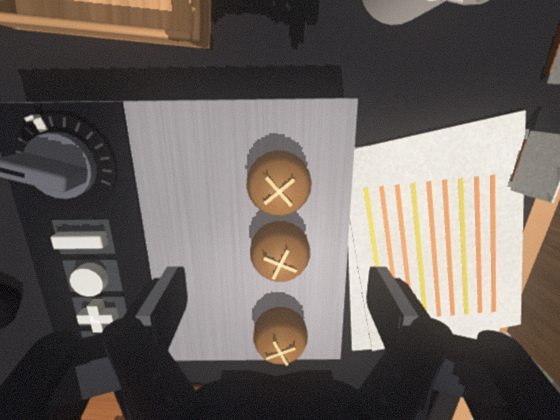

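View pics/top1.png

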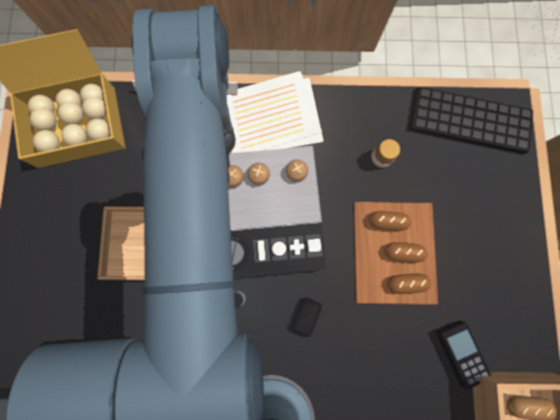

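The wrist view shows three buns at (279,183), (281,251) and (280,337). The dial is at upper left with its white marker at (36,122).

```bash
python3 -c "
from h import *
for p in [(279,183),(281,251),(280,337)]: print(np.round(px2w('w1',p,.08),4), np.round(px2w('w1',p,.085),4))
for p in [(352,99),(125,101)]: print('corner',np.round(px2w('w1',p,.06),4))
print('mark',px2w('w1',(36,122),.06))
"
```

```text
[0.6542 0.1176 0.08  ] [0.654 0.119 0.085]
[0.6633 0.0456 0.08  ] [0.663  0.0482 0.085 ]
[ 0.673  -0.0635  0.08  ] [ 0.6725 -0.0591  0.085 ]
corner [0.7151 0.1998 0.06  ]
corner [0.503  0.1779 0.06  ]
mark [0.41675797 0.15039717 0.06      ]
```

```bash
python3 -m handwheel '[{"slide":[0.03,0.001,-0.002],"angular":[0,0,0]},{"slide":[0.03,0,-0.002],"angular":[0,0,0]},{"slide":[0.03,0,0],"angular":[0,0,0]},{"slide":[0.03,0,0],"angular":[0,0,0]},{"slide":[0.015,0,0],"angular":[0,0,0]},{"slide":[0.009,0,0],"angular":[0,0,0]},{"slide":[0,0,0],"angular":[0,0,0]}]' && python3 -m handwheel '[{"slide":[0,0,0],"angular":[0,0,0]},{"slide":[0,0,0],"angular":[0,0,0]},{"slide":[0,0,0],"angular":[0,0,0]},{"slide":[0,0,0],"angular":[0,0,0]},{"slide":[0,0,0],"angular":[0,0,0]},{"slide":[0,0,0],"angular":[0,0,0]}]' -1 40; python3 -c "
from h import *
to(.467,.3545,.2,0)
snap('wrist','w2')"
```

```text
clock: 3.42
tcp_pos: [0.6493, 0.1144, 0.06]
tool_rot: [0.475, 0.524, -0.478, 0.521]
force: [0.6, 0.2, -0.3]
finger_gap: 0.998
clock: 3.92
tcp_pos: [0.6545, 0.1154, 0.0717]
tool_rot: [0.478, 0.52, -0.474, 0.525]
force: [-13.3, -1.5, 32.2]
finger_gap: 0.438
t 3.92 tcp [0.6545 0.1154 0.0717] jawyaw 5.4 tilt [ 0.009  0.    -1.   ] gap 0.438 F [-13.3  -1.5  32.2] q [ 0.08  0.61  0.11  1.06 -0.    1.56]
slide now mm [-130.  -163.  -255.6]
turn about x 5.4  slide after turn mm [-130.  -186.2 -239.2]
```

View pics/w2.png

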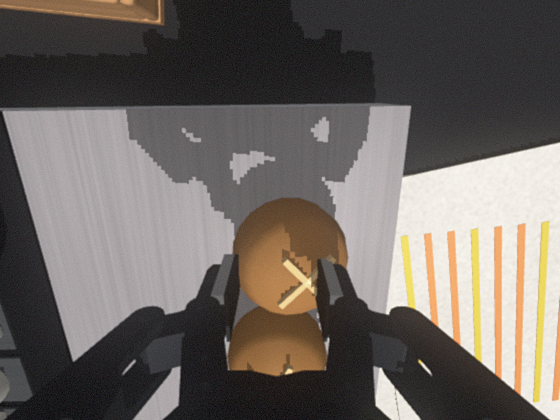

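```bash
python3 -c "
from h import *
for z in (.08,.085,.09,.1): print(np.round(px2w('w2',(290,256),z),4),np.round(px2w('w2',(307,284),z),4))
print(np.round(px2w('w2',(278,350),.085),4))
print(w2px('w2',(.653,.117,.082)))
K,R,t=cam('w2'); print(-R.T@t, R[2])
im=np.load('pics/w2.npz')['image']
save(im,'w2c',(180,170,400,400),3)
snap('scene','s2',(150,150,450,330),2.6)
"
```

```text
[0.6628 0.1148 0.08  ] [0.6746 0.0975 0.08  ]
[0.6622 0.1175 0.085 ] [0.6737 0.1007 0.085 ]
[0.6617 0.1201 0.09  ] [0.6728 0.1039 0.09  ]
[0.6606 0.1254 0.1   ] [0.671  0.1103 0.1   ]
[0.6619 0.0528 0.085 ]
[273.05994399 252.79343413]
[0.6454849  0.19964871 0.23934594] [ 0.04000835 -0.32332496 -0.94544186]
```

View pics/w2c.png

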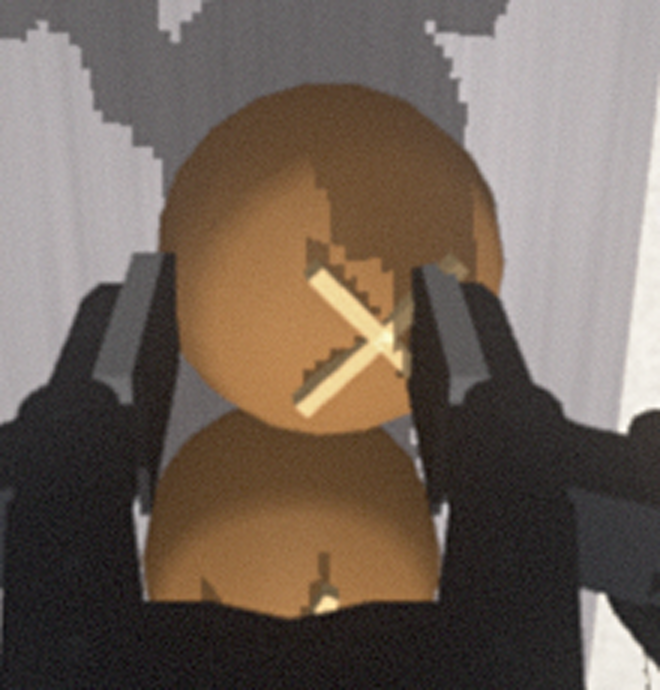

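View pics/s2.png

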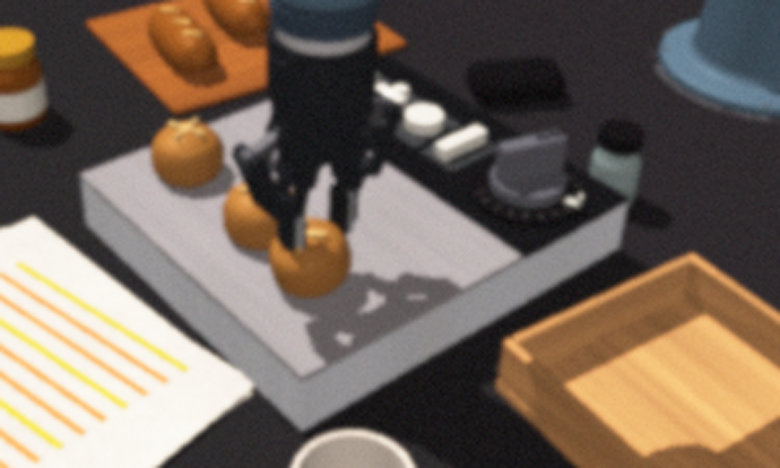

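```bash
python3 -c "
from h import *
im=np.load('pics/s2.npz')['image']
save(im,'s2c',(210,190,310,280),7)
for x in (.6345,.6735):
  for z in (.06,.0717,.085,.1): print(x,z,((w2px('s2',(x,.1154,z))-[210,190])*7).round())
for p in [(.6625,.1165,.06),(.6625,.1165,.105),(.653,.117,.105)]: print(((w2px('s2',p)-[210,190])*7).round(), w2px('w2',p))
K,R,t=cam('s2'); print(-R.T@t)
"
```

```text
0.6345 0.06 [486. 443.]
0.6345 0.0717 [487. 411.]
0.6345 0.085 [489. 375.]
0.6345 0.1 [490. 332.]
0.6735 0.06 [371. 489.]
0.6735 0.0717 [371. 457.]
0.6735 0.085 [371. 420.]
0.6735 0.1 [371. 377.]
[406. 478.] [288.2440784  238.00013659]
[408. 352.] [292.39527539 277.58646775]
[438. 342.] [273.04564068 275.18592057]
[1.03586388 0.7021406  0.64065801]
```

View pics/s2c.png

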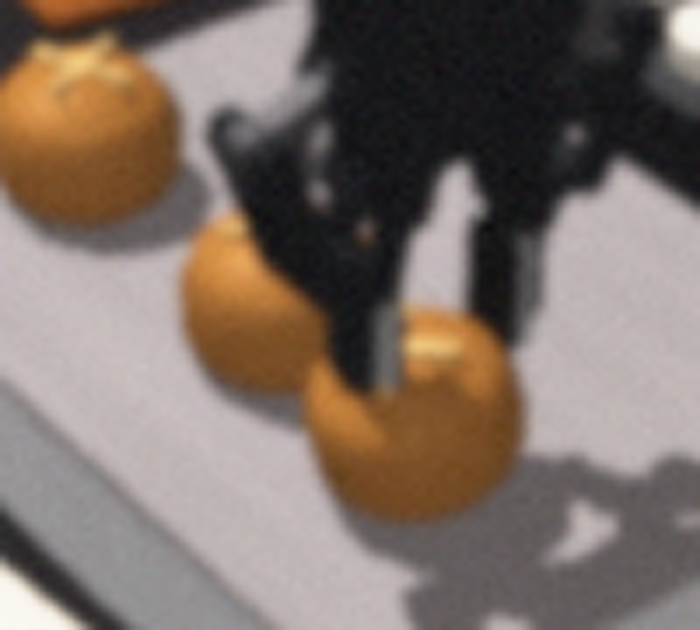

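```bash
python3 -c "
from h import *
for fn,g in (('w1',.0425),('w2',.0186),('w2',.031)):
  z=np.load('pics/'+fn+'.npz'); C=np.linalg.inv(z['he'])
  for d in (0,.01,.02,.03):
    print(fn,g,d,[ (lambda p:(p[:2]/p[2]).round())(z['K']@(C@[-d,s*g,w,1])[:3]) for s in (-1,1) for w in (-.011,.011)])
im=np.load('pics/w1.npz')['image']
save(im,'w1c',(100,240,460,420),2.2)
"
```

```text
w1 0.0425 0 [array([201., 230.]), array([204., 264.]), array([349., 230.]), array([346., 264.])]
w1 0.0425 0.01 [array([197., 237.]), array([200., 273.]), array([353., 237.]), array([350., 273.])]
w1 0.0425 0.02 [array([193., 246.]), array([196., 283.]), array([358., 246.]), array([354., 283.])]
w1 0.0425 0.03 [array([188., 255.]), array([191., 294.]), array([363., 255.]), array([359., 294.])]
w2 0.0186 0 [array([243., 230.]), array([244., 264.]), array([308., 230.]), array([306., 264.])]
w2 0.0186 0.01 [array([241., 237.]), array([242., 273.]), array([309., 237.]), array([308., 273.])]
w2 0.0186 0.02 [array([239., 246.]), array([241., 283.]), array([311., 246.]), array([310., 283.])]
w2 0.0186 0.03 [array([237., 255.]), array([238., 294.]), array([313., 255.]), array([312., 294.])]
w2 0.031 0 [array([221., 230.]), array([223., 264.]), array([329., 230.]), array([327., 264.])]
w2 0.031 0.01 [array([218., 237.]), array([221., 273.]), array([332., 237.]), array([330., 273.])]
w2 0.031 0.02 [array([215., 246.]), array([218., 283.]), array([335., 246.]), array([333., 283.])]
w2 0.031 0.03 [array([211., 255.]), array([214., 294.]), array([339., 255.]), array([336., 294.])]
```

View pics/w1c.png

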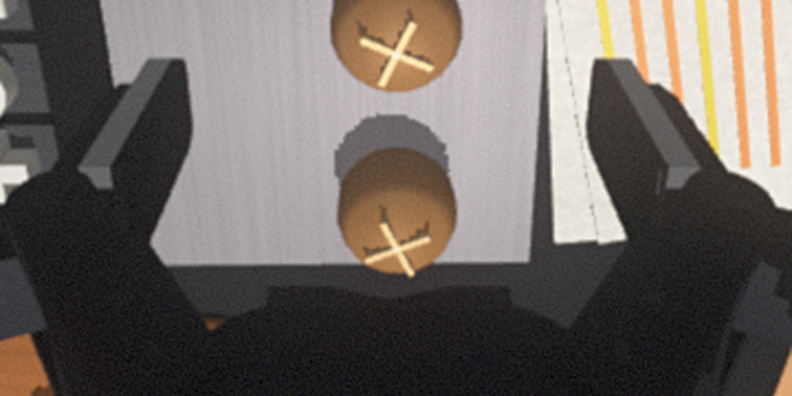

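The pads closed on the dome. The images put the fingertips about 42 mm behind the reported TCP when open, and about 30 mm behind at this gap. I'll open, rise and look again.

```bash
python3 -m handwheel '[{"slide":[0,0,0],"angular":[0,0,0]},{"slide":[0,0,0],"angular":[0,0,0]},{"slide":[0,0,0],"angular":[0,0,0]},{"slide":[0,0,0],"angular":[0,0,0]},{"slide":[0,0,0],"angular":[0,0,0]}]' 1 40; python3 -c "
from h import *
to(.653,.117,.1,6)
snap('wrist','w3')
snap('scene','s3',(210,190,310,280),7)"
```

```text
clock: 4.43
tcp_pos: [0.652, 0.1152, 0.0632]
tool_rot: [0.476, 0.523, -0.476, 0.523]
force: [0.1, -0.6, -0.7]
finger_gap: 0.995
t 4.43 tcp [0.652  0.1152 0.0632] jawyaw 5.4 tilt [ 0.001 -0.    -1.   ] gap 0.995 F [ 0.1 -0.6 -0.7] q [ 0.08  0.62  0.1   1.05 -0.    1.56]
slide now mm [-36.8   1.2  -1.7]
turn about x -0.6  slide after turn mm [-36.8   1.2  -1.7]
```

View pics/w3.png

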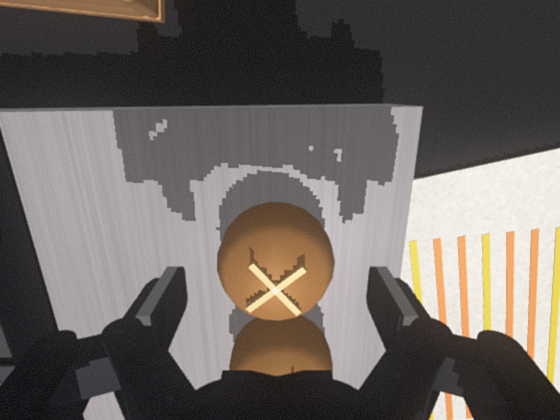

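View pics/s3.png

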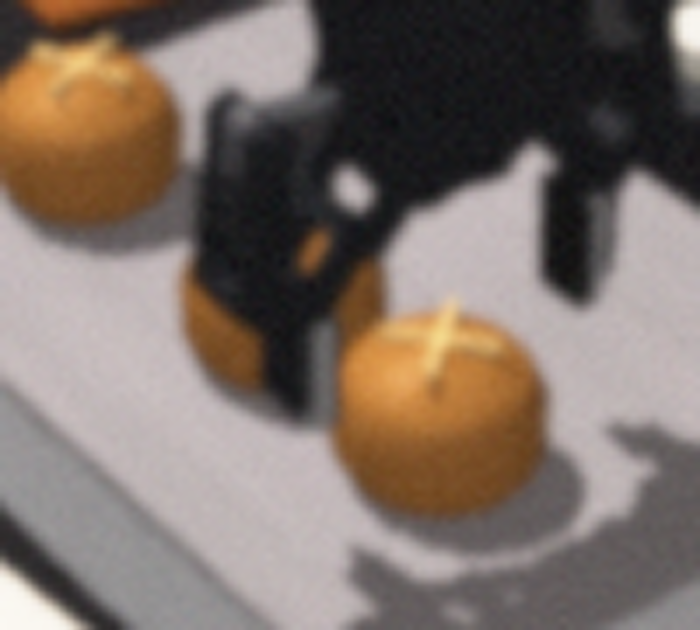

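```bash
python3 -c "
from h import *
for x in (.6095-.003,.6945+.003):
  for y in (.104,.126):
    for z in (.08,.09,.1,.11): print(x,y,z,((w2px('s3',(x,y,z))-[210,190])*7).round())
for p in [(.653,.117,.06),(.653,.117,.105)]: print(((w2px('s3',p)-[210,190])*7).round(), w2px('w3',p))
"
```

```text
0.6065 0.104 0.08 [547. 336.]
0.6065 0.104 0.09 [549. 309.]
0.6065 0.104 0.1 [550. 281.]
0.6065 0.104 0.11 [551. 253.]
0.6065 0.126 0.08 [591. 377.]
0.6065 0.126 0.09 [592. 349.]
0.6065 0.126 0.1 [594. 321.]
0.6065 0.126 0.11 [595. 292.]
0.6975 0.104 0.08 [275. 440.]
0.6975 0.104 0.09 [275. 412.]
0.6975 0.104 0.1 [274. 383.]
0.6975 0.104 0.11 [274. 354.]
0.6975 0.126 0.08 [316. 484.]
0.6975 0.126 0.09 [316. 456.]
0.6975 0.126 0.1 [316. 427.]
0.6975 0.126 0.11 [315. 398.]
[435. 468.] [277.22759915 242.07973369]
[438. 342.] [277.57537967 285.13977533]
```

Both cameras agree: the open tips are at z≈0.103 with the reported TCP at 0.063, so they sit 40 mm short. The bun is upright again. I'll go down to TCP z≈0.034 and grip.

```bash
python3 -m handwheel '[{"slide":[0.01,0.001,-0.002],"angular":[0,0,0]},{"slide":[0.01,0,0],"angular":[0,0,0]},{"slide":[0.009,0,0],"angular":[0,0,0]},{"slide":[0,0,0],"angular":[0,0,0]}]'; python3 -m handwheel '[{"slide":[0,0,0],"angular":[0,0,0]},{"slide":[0,0,0],"angular":[0,0,0]},{"slide":[0,0,0],"angular":[0,0,0]},{"slide":[0,0,0],"angular":[0,0,0]},{"slide":[0,0,0],"angular":[0,0,0]}]' -1 40; python3 -c "
from h import *
to(.467,.3545,.2,0)
snap('scene','s4',(210,190,310,280),7)"
```

```text
clock: 4.87
tcp_pos: [0.6498, 0.1171, 0.0298]
tool_rot: [0.475, 0.524, -0.478, 0.521]
force: [-0.1, -0.2, 0.0]
finger_gap: 0.997
clock: 5.28
tcp_pos: [0.6528, 0.1173, 0.034]
tool_rot: [0.476, 0.523, -0.476, 0.523]
force: [0.3, 0.3, -0.5]
finger_gap: 0.701
t 5.28 tcp [0.6528 0.1173 0.034 ] jawyaw 5.4 tilt [ 0.001 -0.    -1.   ] gap 0.701 F [ 0.3  0.3 -0.5] q [ 0.08  0.65  0.06  0.99 -0.    1.56]
slide now mm [-166.2 -162.7 -253.5]
turn about x 5.4  slide after turn mm [-166.2 -185.7 -237.2]
```

View pics/s4.png

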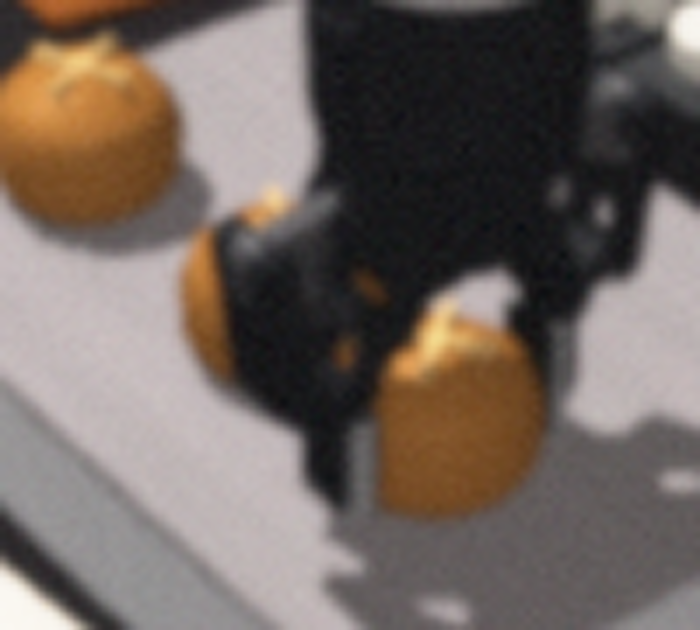

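Gripped: gap 0.70 and the pads are low on the bun's sides. Next, lift and carry it to the tray.

```bash
python3 -m handwheel '[{"slide":[-0.02,0,0],"angular":[1.8,0,0]},{"slide":[-0.03,0,0],"angular":[1.8,0,0]},{"slide":[-0.03,0,0],"angular":[1.8,0,0]},{"slide":[-0.035,0,0],"angular":[0,0,0]},{"slide":[0,-0.01,-0.015],"angular":[0,0,0]},{"slide":[0,-0.018,-0.03],"angular":[0,0,0]},{"slide":[0,-0.02,-0.034],"angular":[0,0,0]},{"slide":[0,-0.02,-0.034],"angular":[0,0,0]},{"slide":[0,-0.02,-0.034],"angular":[0,0,0]},{"slide":[0,-0.02,-0.034],"angular":[0,0,0]},{"slide":[0,-0.02,-0.034],"angular":[0,0,0]},{"slide":[0,-0.02,-0.034],"angular":[0,0,0]}]'; python3 -c "
from h import *
to(.467,.4245,-.015,0)
"
```

```text
clock: 6.33
tcp_pos: [0.5035, 0.3678, 0.1488]
tool_rot: [0.5, 0.5, -0.5, 0.5]
force: [0.9, -0.5, -0.2]
finger_gap: 0.702
t 6.33 tcp [0.5035 0.3678 0.1488] jawyaw -0.1 tilt [ 0.  0. -1.] gap 0.702 F [ 0.9 -0.5 -0.2] q [ 0.53  0.5   0.11  1.19 -0.    2.1 ]
slide now mm [163.8 -36.6 -56.6]
turn about x -0.1  slide after turn mm [163.8 -36.6 -56.7]
```

```bash
python3 -m handwheel '[{"slide":[0,-0.018,-0.027],"angular":[0,0,0]},{"slide":[0,-0.014,-0.02],"angular":[0,0,0]},{"slide":[0,-0.004,-0.006],"angular":[0,0,0]},{"slide":[0.01,0,-0.002],"angular":[0,0,0]},{"slide":[0.03,0,0],"angular":[0,0,0]},{"slide":[0.03,0,0],"angular":[0,0,0]},{"slide":[0.03,0,0],"angular":[0,0,0]},{"slide":[0.03,0,0],"angular":[0,0,0]},{"slide":[0.02,0,0],"angular":[0,0,0]},{"slide":[0.01,0,0],"angular":[0,0,0]},{"slide":[0.004,0,0],"angular":[0,0,0]},{"slide":[0,0,0],"angular":[0,0,0]}]'; python3 -c "
from h import *
to(.467,.4245,-.015,0)
snap('scene','s5',(300,220,540,400),3)
"
```

```text
clock: 7.33
tcp_pos: [0.469, 0.4202, -0.0162]
tool_rot: [-0.5, -0.499, 0.501, -0.5]
force: [-0.2, -1.3, -0.1]
finger_gap: 0.703
t 7.33 tcp [ 0.469   0.4202 -0.0162] jawyaw -0.1 tilt [-0.001 -0.001 -1.   ] gap 0.703 F [-0.2 -1.3 -0.1] q [ 0.63  0.63 -0.1   0.83 -0.    2.2 ]
slide now mm [-1.2 -2.  -4.3]
turn about x -0.1  slide after turn mm [-1.2 -2.  -4.3]
```

View pics/s5.png

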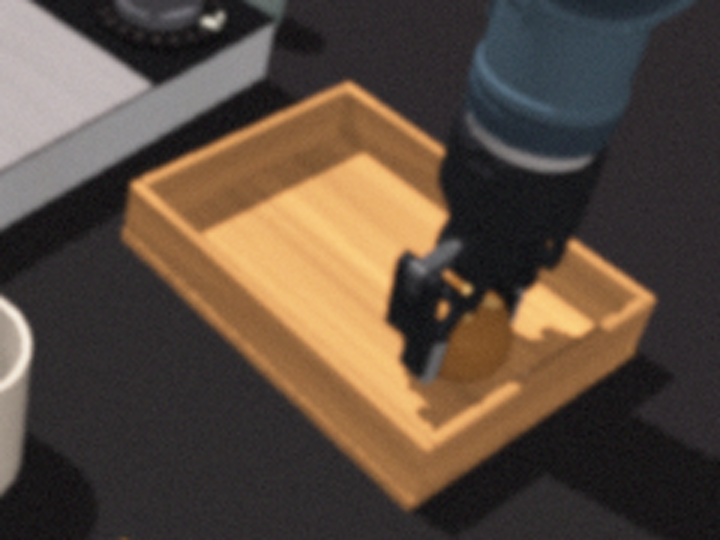

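```bash
python3 -m handwheel '[{"slide":[0.001,0,0],"angular":[0,0,0]},{"slide":[0,0,0],"angular":[0,0,0]},{"slide":[0,0,0],"angular":[0,0,0]},{"slide":[-0.01,0,0],"angular":[0,0,0]},{"slide":[-0.03,0,0],"angular":[-2,0,0]},{"slide":[-0.035,0,0],"angular":[-2,0,0]},{"slide":[-0.04,0,0],"angular":[-2,0,0]},{"slide":[-0.04,0,0],"angular":[0,0,0]},{"slide":[-0.02,0,0],"angular":[0,0,0]}]' 1 40; python3 -c "
from h import *
to(.662,.046,.034,6)
snap('top','top2')
snap('scene','s6')
"
```

```text
clock: 8.13
tcp_pos: [0.4706, 0.423, 0.1658]
tool_rot: [0.476, 0.525, -0.47, 0.526]
force: [0.5, 0.5, 0.4]
finger_gap: 1.001
t 8.13 tcp [0.4706 0.423  0.1658] jawyaw 6.0 tilt [ 0.007  0.005 -1.   ] gap 1.001 F [0.5 0.5 0.4] q [ 0.63  0.5   0.17  1.23 -0.    2.1 ]
slide now mm [131.2 150.1 395.4]
turn about x -0.0  slide after turn mm [131.2 149.9 395.5]
```

View pics/top2.png

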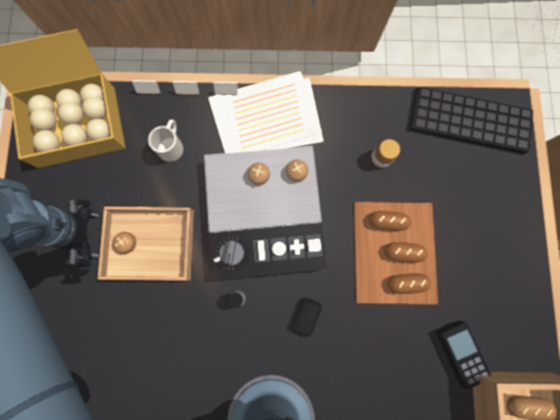

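View pics/s6.png

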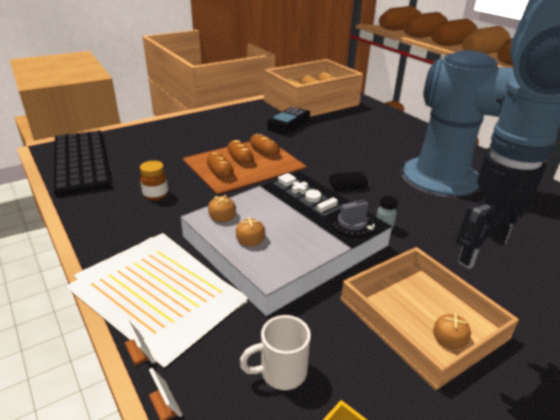

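Bun1 is in the tray and bun2 and bun3 haven't moved. Next is bun2.

```bash
python3 -m handwheel '[{"slide":[0,0.01,0.02],"angular":[0,0,0]},{"slide":[0,0.014,0.037],"angular":[0,0,0]},{"slide":[0,0.014,0.037],"angular":[0,0,0]},{"slide":[0,0.014,0.037],"angular":[0,0,0]},{"slide":[0,0.014,0.037],"angular":[0,0,0]},{"slide":[0,0.014,0.037],"angular":[0,0,0]},{"slide":[0,0.014,0.037],"angular":[0,0,0]},{"slide":[0,0.014,0.037],"angular":[0,0,0]},{"slide":[0,0.014,0.037],"angular":[0,0,0]},{"slide":[0,0.014,0.037],"angular":[0,0,0]},{"slide":[0,0.01,0.03],"angular":[0,0,0]},{"slide":[0,0.004,0.012],"angular":[0,0,0]}]' ; python3 -c "
from h import *
to(.662,.046,.034,6)
snap('wrist','w4')
"
```

```text
clock: 9.23
tcp_pos: [0.6599, 0.0395, 0.1578]
tool_rot: [0.474, 0.524, -0.475, 0.525]
force: [-0.0, 0.5, -0.5]
finger_gap: 1.002
t 9.23 tcp [0.6599 0.0395 0.1578] jawyaw 5.7 tilt [-0.    -0.002 -1.   ] gap 1.002 F [-0.   0.5 -0.5] q [-0.04  0.57  0.27  1.26 -0.    1.44]
slide now mm [123.8   2.8  -6.4]
turn about x -0.3  slide after turn mm [123.8   2.8  -6.4]
```

View pics/w4.png

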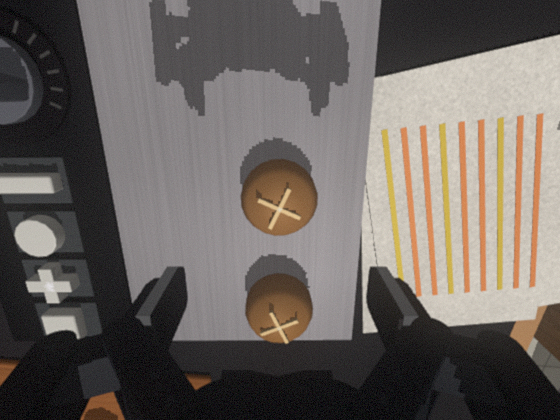

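```bash
python3 -c "
from h import *
for p in [(279,197),(280,309)]: print(np.round(px2w('w4',p,.083),4))
"; python3 -m handwheel '[{"slide":[0.02,0.002,-0.003],"angular":[0,0,0]},{"slide":[0.03,0.001,-0.003],"angular":[0,0,0]},{"slide":[0.03,0,0],"angular":[0,0,0]},{"slide":[0.02,0,0],"angular":[0,0,0]},{"slide":[0.014,0,0],"angular":[0,0,0]},{"slide":[0.008,0,0],"angular":[0,0,0]},{"slide":[0.002,0,0],"angular":[0,0,0]},{"slide":[0,0,0],"angular":[0,0,0]}]' ; python3 -c "
from h import *
to(.662,.046,.034,6)"
python3 -m handwheel '[{"slide":[0,0,0],"angular":[0,0,0]},{"slide":[0,0,0],"angular":[0,0,0]},{"slide":[0,0,0],"angular":[0,0,0]},{"slide":[0,0,0],"angular":[0,0,0]},{"slide":[0,0,0],"angular":[0,0,0]}]' -1 40; python3 -c "
from h import *
to(.467,.3525,.15,0)"
```

```text
[0.6619 0.0465 0.083 ]
[ 0.6739 -0.0601  0.083 ]
clock: 9.95
tcp_pos: [0.6606, 0.0511, 0.0344]
tool_rot: [0.473, 0.526, -0.473, 0.525]
force: [0.5, -0.1, 0.4]
finger_gap: 1.001
t 9.95 tcp [0.6606 0.0511 0.0344] jawyaw 6.0 tilt [-0.001  0.    -1.   ] gap 1.001 F [ 0.5 -0.1  0.4] q [-0.02  0.65  0.06  0.99  0.    1.45]
slide now mm [0.4 0.8 5.2]
turn about x 0.0  slide after turn mm [0.4 0.8 5.2]
clock: 10.37
tcp_pos: [0.6627, 0.0504, 0.0364]
tool_rot: [0.474, 0.524, -0.473, 0.526]
force: [-0.0, 0.3, 7.1]
finger_gap: 0.702
t 10.37 tcp [0.6627 0.0504 0.0364] jawyaw 6.0 tilt [ 0.003  0.    -1.   ] gap 0.702 F [-0.   0.3  7.1] q [-0.02  0.64  0.07  0.99  0.    1.45]
slide now mm [-114.2 -163.  -320.7]
turn about x 6.0  slide after turn mm [-114.2 -195.4 -302.1]
```

```bash
python3 -m handwheel '[{"slide":[-0.02,0,0],"angular":[2,0,0]},{"slide":[-0.03,0,0],"angular":[2,0,0]},{"slide":[-0.035,0,0],"angular":[2,0,0]},{"slide":[-0.03,0,0],"angular":[0,0,0]},{"slide":[0,-0.012,-0.018],"angular":[0,0,0]},{"slide":[0,-0.021,-0.033],"angular":[0,0,0]},{"slide":[0,-0.021,-0.033],"angular":[0,0,0]},{"slide":[0,-0.021,-0.033],"angular":[0,0,0]},{"slide":[0,-0.021,-0.033],"angular":[0,0,0]},{"slide":[0,-0.021,-0.033],"angular":[0,0,0]},{"slide":[0,-0.021,-0.033],"angular":[0,0,0]},{"slide":[0,-0.021,-0.033],"angular":[0,0,0]}]'; python3 -c "
from h import *
to(.467,.3525,-.015,0)
"
```

```text
clock: 11.37
tcp_pos: [0.5011, 0.3007, 0.1496]
tool_rot: [-0.5, -0.5, 0.5, -0.5]
force: [-0.1, 0.4, -0.8]
finger_gap: 0.7
t 11.37 tcp [0.5011 0.3007 0.1496] jawyaw -0.1 tilt [-0. -0. -1.] gap 0.700 F [-0.1  0.4 -0.8] q [ 0.43  0.42 -0.01  1.15 -0.    2.  ]
slide now mm [164.6 -34.1 -51.8]
turn about x -0.1  slide after turn mm [164.6 -34.1 -51.9]
```

```bash
python3 -m handwheel '[{"slide":[0,-0.016,-0.024],"angular":[0,0,0]},{"slide":[0,-0.012,-0.018],"angular":[0,0,0]},{"slide":[0,-0.004,-0.007],"angular":[0,0,0]},{"slide":[0.01,0,-0.001],"angular":[0,0,0]},{"slide":[0.03,0,0],"angular":[0,0,0]},{"slide":[0.03,0,0],"angular":[0,0,0]},{"slide":[0.03,0,0],"angular":[0,0,0]},{"slide":[0.03,0,0],"angular":[0,0,0]},{"slide":[0.02,0,0],"angular":[0,0,0]},{"slide":[0.01,0,0],"angular":[0,0,0]},{"slide":[0.004,0,0],"angular":[0,0,0]},{"slide":[0,0,0],"angular":[0,0,0]}]'; python3 -c "
from h import *
to(.467,.3525,-.015,0)
"
```

```text
clock: 12.37
tcp_pos: [0.4704, 0.3479, -0.0148]
tool_rot: [-0.5, -0.499, 0.501, -0.499]
force: [0.7, -0.1, -1.1]
finger_gap: 0.703
t 12.37 tcp [ 0.4704  0.3479 -0.0148] jawyaw -0.1 tilt [-0.001 -0.002 -1.   ] gap 0.703 F [ 0.7 -0.1 -1.1] q [ 0.53  0.56 -0.24  0.77 -0.    2.1 ]
slide now mm [ 0.2 -3.4 -4.6]
turn about x -0.1  slide after turn mm [ 0.2 -3.4 -4.6]
```

```bash
python3 -m handwheel '[{"slide":[0.001,0,0],"angular":[0,0,0]},{"slide":[0,0,0],"angular":[0,0,0]},{"slide":[0,0,0],"angular":[0,0,0]},{"slide":[-0.01,0,0],"angular":[0,0,0]},{"slide":[-0.03,0,0],"angular":[-2,0,0]},{"slide":[-0.035,0,0],"angular":[-2,0,0]},{"slide":[-0.04,0,0],"angular":[-2,0,0]},{"slide":[-0.04,0,0],"angular":[0,0,0]},{"slide":[-0.02,0,0],"angular":[0,0,0]}]' 1 40; python3 -c "
from h import *
to(.673,-.061,.034,6)
snap('top','top3')
"
```

```text
clock: 13.12
tcp_pos: [0.4727, 0.3508, 0.1663]
tool_rot: [0.476, 0.524, -0.471, 0.526]
force: [0.2, 0.2, 1.2]
finger_gap: 1.001
t 13.12 tcp [0.4727 0.3508 0.1663] jawyaw 6.0 tilt [ 0.007  0.004 -1.   ] gap 1.001 F [0.2 0.2 1.2] q [ 0.53  0.41  0.03  1.18 -0.    2.  ]
slide now mm [132.1 155.4 430.9]
turn about x -0.0  slide after turn mm [132.1 155.2 431. ]
```

View pics/top3.png

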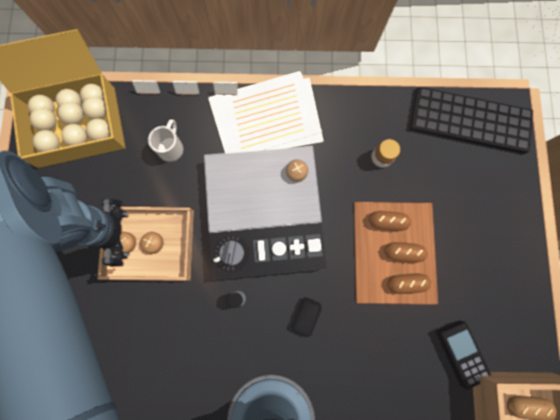

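Two buns are in the tray and bun3 is still at (297,170). I'll fetch it now.

```bash
python3 -m handwheel '[{"slide":[0,0.01,0.025],"angular":[0,0,0]},{"slide":[0,0.014,0.038],"angular":[0,0,0]},{"slide":[0,0.014,0.038],"angular":[0,0,0]},{"slide":[0,0.014,0.038],"angular":[0,0,0]},{"slide":[0,0.014,0.038],"angular":[0,0,0]},{"slide":[0,0.014,0.038],"angular":[0,0,0]},{"slide":[0,0.014,0.038],"angular":[0,0,0]},{"slide":[0,0.014,0.038],"angular":[0,0,0]},{"slide":[0,0.014,0.038],"angular":[0,0,0]},{"slide":[0,0.014,0.038],"angular":[0,0,0]},{"slide":[0,0.014,0.038],"angular":[0,0,0]},{"slide":[0,0.005,0.018],"angular":[0,0,0]}]' ; python3 -c "
from h import *
to(.673,-.061,.034,6)
snap('wrist','w5')
"
```

```text
clock: 14.17
tcp_pos: [0.6703, -0.0602, 0.1599]
tool_rot: [0.474, 0.523, -0.475, 0.525]
force: [0.0, 0.4, 0.2]
finger_gap: 1.001
t 14.17 tcp [ 0.6703 -0.0602  0.1599] jawyaw 5.7 tilt [ 0.002 -0.002 -1.   ] gap 1.001 F [0.  0.4 0.2] q [-0.18  0.6   0.31  1.28 -0.    1.29]
slide now mm [126.    2.4   0.8]
turn about x -0.3  slide after turn mm [126.    2.4   0.8]
```

View pics/w5.png

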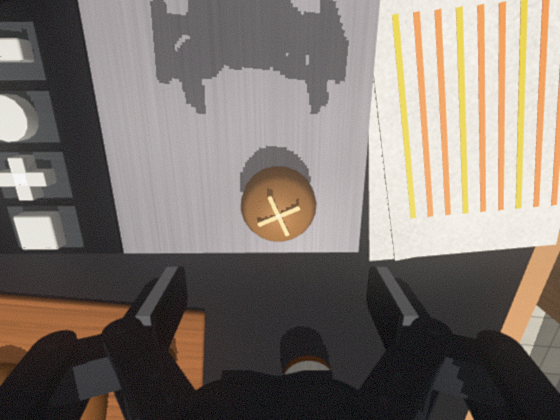

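```bash
python3 -c "
from h import *
print(np.round(px2w('w5',(279,203),.083),4))
"; python3 -m handwheel '[{"slide":[0.02,0.002,0],"angular":[0,0,0]},{"slide":[0.03,0.001,0.001],"angular":[0,0,0]},{"slide":[0.03,0,0.002],"angular":[0,0,0]},{"slide":[0.02,0,0.002],"angular":[0,0,0]},{"slide":[0.014,0,0],"angular":[0,0,0]},{"slide":[0.008,0,0],"angular":[0,0,0]},{"slide":[0.003,0,0],"angular":[0,0,0]},{"slide":[0,0,0],"angular":[0,0,0]}]' ; python3 -c "
from h import *
to(.673,-.061,.034,6)"
python3 -m handwheel '[{"slide":[0,0,0],"angular":[0,0,0]},{"slide":[0,0,0],"angular":[0,0,0]},{"slide":[0,0,0],"angular":[0,0,0]},{"slide":[0,0,0],"angular":[0,0,0]},{"slide":[0,0,0],"angular":[0,0,0]}]' -1 40; python3 -c "
from h import *
to(.467,.2800,.15,0)"
```

```text
[ 0.6731 -0.059   0.083 ]
clock: 14.88
tcp_pos: [0.6718, -0.0595, 0.0346]
tool_rot: [0.473, 0.525, -0.473, 0.525]
force: [0.0, -0.2, 0.2]
finger_gap: 0.999
t 14.88 tcp [ 0.6718 -0.0595  0.0346] jawyaw 6.0 tilt [-0.  0. -1.] gap 0.999 F [ 0.  -0.2  0.2] q [-0.18  0.67  0.11  1.01 -0.    1.28]
slide now mm [0.6 1.  1.6]
turn about x -0.0  slide after turn mm [0.6 1.  1.6]
clock: 15.3
tcp_pos: [0.6735, -0.06, 0.0365]
tool_rot: [0.474, 0.524, -0.473, 0.526]
force: [-0.2, 0.7, 5.2]
finger_gap: 0.702
t 15.30 tcp [ 0.6735 -0.06    0.0365] jawyaw 6.0 tilt [ 0.003 -0.001 -1.   ] gap 0.702 F [-0.2  0.7  5.2] q [-0.18  0.67  0.11  1.01  0.    1.28]
slide now mm [-114.4 -169.7 -359.5]
turn about x 6.0  slide after turn mm [-114.4 -206.1 -339.9]
```

```bash
python3 -m handwheel '[{"slide":[-0.02,0,0],"angular":[2,0,0]},{"slide":[-0.03,0,0],"angular":[2,0,0]},{"slide":[-0.035,0,0],"angular":[2,0,0]},{"slide":[-0.03,0,0],"angular":[0,0,0]},{"slide":[0,-0.01,-0.018],"angular":[0,0,0]},{"slide":[0,-0.02,-0.034],"angular":[0,0,0]},{"slide":[0,-0.021,-0.035],"angular":[0,0,0]},{"slide":[0,-0.021,-0.035],"angular":[0,0,0]},{"slide":[0,-0.021,-0.035],"angular":[0,0,0]},{"slide":[0,-0.021,-0.035],"angular":[0,0,0]},{"slide":[0,-0.021,-0.035],"angular":[0,0,0]},{"slide":[0,-0.021,-0.035],"angular":[0,0,0]}]'; python3 -c "
from h import *
to(.467,.2800,-.015,0)
"
```

```text
clock: 16.3
tcp_pos: [0.5148, 0.2037, 0.1497]
tool_rot: [0.5, 0.5, -0.5, 0.5]
force: [0.3, 1.1, -0.6]
finger_gap: 0.703
t 16.30 tcp [0.5148 0.2037 0.1497] jawyaw -0.1 tilt [ 0.  0. -1.] gap 0.703 F [ 0.3  1.1 -0.6] q [ 0.26  0.36 -0.1   1.12  0.    1.83]
slide now mm [164.7 -47.9 -76.2]
turn about x -0.1  slide after turn mm [164.7 -47.9 -76.3]
```

```bash
python3 -m handwheel '[{"slide":[0,-0.02,-0.034],"angular":[0,0,0]},{"slide":[0,-0.016,-0.026],"angular":[0,0,0]},{"slide":[0,-0.01,-0.012],"angular":[0,0,0]},{"slide":[0.01,-0.003,-0.004],"angular":[0,0,0]},{"slide":[0.03,0,0],"angular":[0,0,0]},{"slide":[0.03,0,0],"angular":[0,0,0]},{"slide":[0.02,0,0],"angular":[0,0,0]},{"slide":[0.005,0,0],"angular":[0,0,0]},{"slide":[0,0,0],"angular":[0,0,0]}]'; python3 -c "
from h import *
to(.467,.2800,-.015,0)
"
```

```text
clock: 17.05
tcp_pos: [0.4657, 0.2767, 0.0523]
tool_rot: [-0.499, -0.5, 0.502, -0.499]
force: [-0.3, 0.2, -1.4]
finger_gap: 0.7
t 17.05 tcp [0.4657 0.2767 0.0523] jawyaw -0.1 tilt [-0.004 -0.002 -1.   ] gap 0.700 F [-0.3  0.2 -1.4] q [ 0.42  0.41 -0.28  0.88 -0.    1.99]
slide now mm [67.3  1.6 -3.5]
turn about x -0.1  slide after turn mm [67.3  1.6 -3.4]
```

```bash
python3 -m handwheel '[{"slide":[0.02,0,-0.001],"angular":[0,0,0]},{"slide":[0.02,0,-0.001],"angular":[0,0,0]},{"slide":[0.016,0,0],"angular":[0,0,0]},{"slide":[0.008,0,0],"angular":[0,0,0]},{"slide":[0.002,0,0],"angular":[0,0,0]},{"slide":[0,0,0],"angular":[0,0,0]}]'; python3 -c "
from h import *
to(.467,.2800,-.015,0)
"
```

```text
clock: 17.55
tcp_pos: [0.468, 0.2803, -0.0108]
tool_rot: [0.501, 0.5, -0.5, 0.5]
force: [0.0, -0.8, -1.3]
finger_gap: 0.704
t 17.55 tcp [ 0.468   0.2803 -0.0108] jawyaw -0.1 tilt [ 0.001  0.    -1.   ] gap 0.704 F [ 0.  -0.8 -1.3] q [ 0.42  0.48 -0.36  0.73 -0.    2.  ]
slide now mm [ 4.2 -1.   0.3]
turn about x -0.1  slide after turn mm [ 4.2 -1.   0.3]
```

```bash
python3 -m handwheel '[{"slide":[0.004,0,0],"angular":[0,0,0]},{"slide":[0,0,0],"angular":[0,0,0]}]'; python3 -m handwheel '[{"slide":[0,0,0],"angular":[0,0,0]},{"slide":[0,0,0],"angular":[0,0,0]},{"slide":[0,0,0],"angular":[0,0,0]},{"slide":[-0.01,0,0],"angular":[0,0,0]},{"slide":[-0.03,0,0],"angular":[1,0,0]},{"slide":[-0.035,0,0],"angular":[1,0,0]},{"slide":[-0.04,0,0],"angular":[1,0,0]},{"slide":[-0.04,0,0],"angular":[0,0,0]},{"slide":[-0.02,0,0],"angular":[0,0,0]}]' 1 40; python3 -c "
from h import *
to(.541,-.3315,.1,-3.5)
snap('top','top4')
"
```

```text
clock: 17.72
tcp_pos: [0.4683, 0.2807, -0.0147]
tool_rot: [0.501, 0.499, -0.5, 0.5]
force: [0.7, 0.8, -0.5]
finger_gap: 0.699
clock: 18.47
tcp_pos: [0.4694, 0.2814, 0.1658]
tool_rot: [0.516, 0.486, -0.511, 0.487]
force: [0.6, 0.9, 0.1]
finger_gap: 1.003
t 18.47 tcp [0.4694 0.2814 0.1658] jawyaw -3.0 tilt [ 0.007  0.003 -1.   ] gap 1.003 F [0.6 0.9 0.1] q [ 0.42  0.33 -0.1   1.14 -0.    2.05]
slide now mm [ 64.5 103.6 608.4]
turn about x 0.5  slide after turn mm [ 64.5 108.5 607.6]
```

View pics/top4.png

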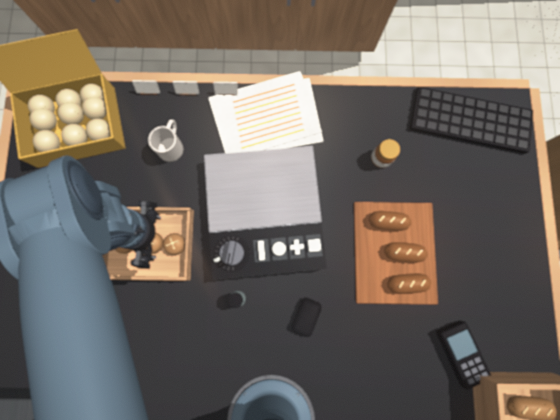

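```bash
python3 -m handwheel '[{"slide":[0,0.004,0.025],"angular":[0,0,0]},{"slide":[0,0.0065,0.038],"angular":[0,0,0]},{"slide":[0,0.0065,0.038],"angular":[0,0,0]},{"slide":[0,0.0065,0.038],"angular":[0,0,0]},{"slide":[0,0.0065,0.038],"angular":[0,0,0]},{"slide":[0,0.0065,0.038],"angular":[0,0,0]},{"slide":[0,0.0065,0.038],"angular":[0,0,0]},{"slide":[0,0.0065,0.038],"angular":[0,0,0]},{"slide":[0,0.0065,0.038],"angular":[0,0,0]},{"slide":[0,0.0065,0.038],"angular":[0,0,0]},{"slide":[0,0.0065,0.038],"angular":[0,0,0]},{"slide":[0,0.0065,0.038],"angular":[0,0,0]}]' 0.7; python3 -m handwheel '[{"slide":[0,0.0065,0.038],"angular":[0.5,0,0]},{"slide":[0,0.0065,0.038],"angular":[0,0,0]},{"slide":[0,0.0065,0.038],"angular":[0,0,0]},{"slide":[0,0.006,0.03],"angular":[0,0,0]},{"slide":[0,0.002,0.012],"angular":[0,0,0]}]' ; python3 -c "
from h import *
to(.541,-.3315,-.014,-3.5)
snap('wrist','w6')
"
```

```text
clock: 19.52
tcp_pos: [0.5189, -0.1679, 0.1603]
tool_rot: [0.513, 0.486, -0.513, 0.487]
force: [0.2, 0.3, 0.5]
finger_gap: 0.851
clock: 19.93
tcp_pos: [0.5372, -0.3278, 0.1597]
tool_rot: [-0.516, -0.483, 0.516, -0.484]
force: [0.1, 0.3, 0.1]
finger_gap: 0.85
t 19.93 tcp [ 0.5372 -0.3278  0.1597] jawyaw -3.8 tilt [ 0.001 -0.002 -1.   ] gap 0.850 F [0.1 0.3 0.1] q [-0.65  0.5   0.15  1.22 -0.    0.99]
slide now mm [173.7   3.9   3.1]
turn about x -0.3  slide after turn mm [173.7   3.9   3.1]
```

View pics/w6.png

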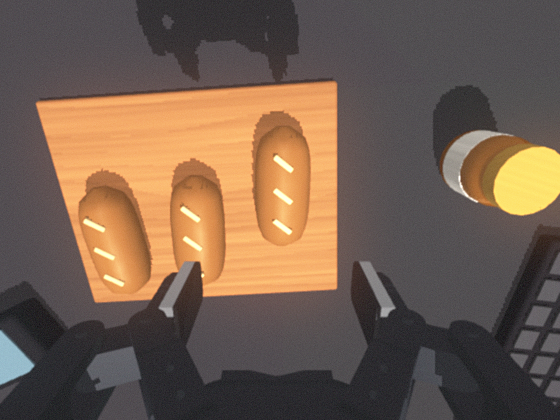

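```bash
python3 -c "
from h import *
def ax(a,b,z):
  a=px2w('w6',a,z);b=px2w('w6',b,z);d=b-a;print(np.round((a+b)/2,4),np.linalg.norm(d).round(4),np.degrees(np.arctan2(d[1],d[0])).round(1))
ax((284,163),(282,227),.052); ax((283,128),(282,243),.03)
ax((95,225),(114,281),.052); ax((104,190),(131,292),.03)
ax((190,213),(202,272),.052)
"
```

```text
[ 0.5436 -0.3312  0.052 ] 0.061 -95.0
[ 0.5436 -0.331   0.03  ] 0.1163 -93.8
[ 0.3679 -0.3786  0.052 ] 0.0612 -86.5
[ 0.3705 -0.379   0.03  ] 0.1168 -89.3
[ 0.4579 -0.3733  0.052 ] 0.0628 -87.9
```

```bash
python3 -m handwheel '[{"slide":[0.02,0.003,0.002],"angular":[0,0,0]},{"slide":[0.035,0.002,0.001],"angular":[0,0,0]},{"slide":[0.035,0,0],"angular":[0,0,0]},{"slide":[0.03,0,0],"angular":[0,0,0]},{"slide":[0.015,0,0],"angular":[0,0,0]},{"slide":[0.01,0,0],"angular":[0,0,0]},{"slide":[0,0,0],"angular":[0,0,0]},{"slide":[0,0,0],"angular":[0,0,0]}]'; python3 -c "
from h import *
to(.5425,-.331,-.015,-4)
snap('wrist','w7')
"
```

```text
clock: 20.65
tcp_pos: [0.5423, -0.326, 0.0152]
tool_rot: [0.515, 0.485, -0.515, 0.484]
force: [0.5, -0.0, 0.9]
finger_gap: 0.849
t 20.65 tcp [ 0.5423 -0.326   0.0152] jawyaw -3.5 tilt [ 0.  0. -1.] gap 0.849 F [ 0.5 -0.   0.9] q [-0.64  0.61 -0.06  0.9   0.    0.99]
slide now mm [30.2  0.5  5. ]
turn about x 0.5  slide after turn mm [30.2  0.5  5. ]
```

View pics/w7.png

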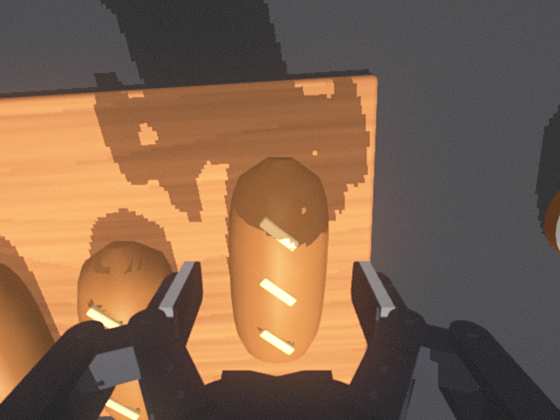

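```bash
python3 -m handwheel '[{"slide":[0.012,0,0.003],"angular":[0.5,0,0]},{"slide":[0.01,0,0.002],"angular":[0,0,0]},{"slide":[0.006,0,0],"angular":[0,0,0]},{"slide":[0.002,0,0],"angular":[0,0,0]},{"slide":[0,0,0],"angular":[0,0,0]}]'; python3 -m handwheel '[{"slide":[0,0,0],"angular":[0,0,0]},{"slide":[0,0,0],"angular":[0,0,0]},{"slide":[0,0,0],"angular":[0,0,0]},{"slide":[0,0,0],"angular":[0,0,0]},{"slide":[0,0,0],"angular":[0,0,0]}]' -1 50; python3 -c "
from h import *
to(.625,-.06,.15,96)
"
```

```text
clock: 21.12
tcp_pos: [0.5409, -0.3312, -0.0165]
tool_rot: [-0.517, -0.483, 0.518, -0.481]
force: [-0.3, -0.3, 0.2]
finger_gap: 0.85
clock: 21.53
tcp_pos: [0.5421, -0.3319, -0.015]
tool_rot: [0.517, 0.482, -0.517, 0.482]
force: [0.5, 0.6, 1.3]
finger_gap: 0.588
t 21.53 tcp [ 0.5421 -0.3319 -0.015 ] jawyaw -4.0 tilt [ 0.001 -0.001 -1.   ] gap 0.588 F [0.5 0.6 1.3] q [-0.65  0.64 -0.09  0.84 -0.    0.99]
slide now mm [-165.1   63.6 -277. ]
turn about x 80.0  slide after turn mm [-165.1 -261.7 -111. ]
```

```bash
python3 -m handwheel '[{"slide":[-0.02,0,0],"angular":[0,0,0]},{"slide":[-0.035,0,0],"angular":[0,0,0]},{"slide":[-0.035,0,0],"angular":[-4,0,0]},{"slide":[-0.03,0,0],"angular":[-7,0,0]},{"slide":[-0.02,0,0],"angular":[-7,0,0]},{"slide":[-0.015,0,0],"angular":[-7,0,0]},{"slide":[-0.01,0,0],"angular":[-7,0,0]},{"slide":[0,0,0],"angular":[-7,0,0]},{"slide":[0,0,0],"angular":[-7,0,0]},{"slide":[0,0,0],"angular":[-7,0,0]},{"slide":[0,0,0],"angular":[-7,0,0]},{"slide":[0,0,0],"angular":[-7,0,0]}]'; python3 -m handwheel '[{"slide":[0,0,0],"angular":[-7,0,0]},{"slide":[0,0,0],"angular":[-7,0,0]},{"slide":[0,0,0],"angular":[-7,0,0]},{"slide":[0,0,0],"angular":[-7,0,0]},{"slide":[0,0,0],"angular":[-5,0,0]},{"slide":[0,0,0],"angular":[0,0,0]}]';python3 -c "
from h import *
to(.615,.1245,.15,96.2)
snap('wrist','w8')
"
```

```text
clock: 22.53
tcp_pos: [0.5414, -0.3313, 0.1491]
tool_rot: [0.163, 0.688, -0.163, 0.688]
force: [-0.2, 0.4, -1.3]
finger_gap: 0.592
clock: 23.03
tcp_pos: [0.5414, -0.3314, 0.1491]
tool_rot: [-0.037, 0.706, 0.037, 0.706]
force: [0.2, 0.8, -2.5]
finger_gap: 0.588
t 23.03 tcp [ 0.5414 -0.3314  0.1491] jawyaw 96.0 tilt [-0.001  0.001 -1.   ] gap 0.588 F [ 0.2  0.8 -2.5] q [-0.65  0.52  0.16  1.21 -0.   -0.75]
slide now mm [ -0.6 445.6 121.1]
turn about x -0.2  slide after turn mm [ -0.6 445.2 122.4]
```

View pics/w8.png

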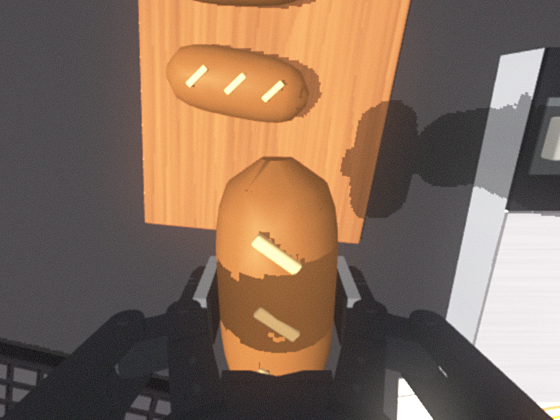

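Loaf1 is held straight. I'll carry it to the +y slot on the plate.

```bash
python3 -m handwheel '[{"slide":[0,0.02,0.006],"angular":[0,0,0]},{"slide":[0,0.038,0.010],"angular":[0,0,0]},{"slide":[0,0.038,0.010],"angular":[0,0,0]},{"slide":[0,0.038,0.010],"angular":[0,0,0]},{"slide":[0,0.038,0.010],"angular":[0,0,0]},{"slide":[0,0.038,0.010],"angular":[0,0,0]},{"slide":[0,0.038,0.010],"angular":[0,0,0]},{"slide":[0,0.038,0.010],"angular":[0,0,0]},{"slide":[0,0.038,0.010],"angular":[0,0,0]},{"slide":[0,0.038,0.010],"angular":[0,0,0]},{"slide":[0,0.038,0.010],"angular":[0,0,0]},{"slide":[0,0.038,0.010],"angular":[0,0,0]}]';python3 -c "
from h import *
to(.615,.1245,.039,96.2)
"
```

```text
clock: 24.08
tcp_pos: [0.6115, 0.118, 0.1495]
tool_rot: [-0.036, 0.706, 0.036, 0.706]
force: [0.5, -0.3, -2.1]
finger_gap: 0.59
t 24.08 tcp [0.6115 0.118  0.1495] jawyaw 95.8 tilt [-0. -0. -1.] gap 0.590 F [ 0.5 -0.3 -2.1] q [ 0.09  0.49  0.11  1.19 -0.   -0.01]
slide now mm [110.5   6.2   4.2]
turn about x -0.4  slide after turn mm [110.5   6.1   4.2]
```

```bash
python3 -m handwheel '[{"slide":[0.015,0,0.002],"angular":[0,0,0]},{"slide":[0.025,0,0],"angular":[0,0,0]},{"slide":[0.03,0,0],"angular":[0,0,0]},{"slide":[0.02,0,0],"angular":[0,0,0]},{"slide":[0.01,0,0],"angular":[0,0,0]},{"slide":[0.006,0,0],"angular":[0,0,0]},{"slide":[0.002,0,0],"angular":[0,0,0]},{"slide":[0,0,0],"angular":[0,0,0]}]';python3 -c "
from h import *
to(.615,.1245,.039,96.2)
snap('scene','s7',(150,150,450,330),2.6)
"
```

```text
clock: 24.75
tcp_pos: [0.6143, 0.1161, 0.0422]
tool_rot: [-0.036, 0.706, 0.036, 0.707]
force: [-0.2, 0.5, -1.4]
finger_gap: 0.589
t 24.75 tcp [0.6143 0.1161 0.0422] jawyaw 95.9 tilt [ 0.001  0.    -1.   ] gap 0.589 F [-0.2  0.5 -1.4] q [ 0.09  0.57 -0.05  0.95 -0.   -0.02]
slide now mm [3.2 8.3 1.6]
turn about x -0.3  slide after turn mm [3.2 8.3 1.6]
```

View pics/s7.png

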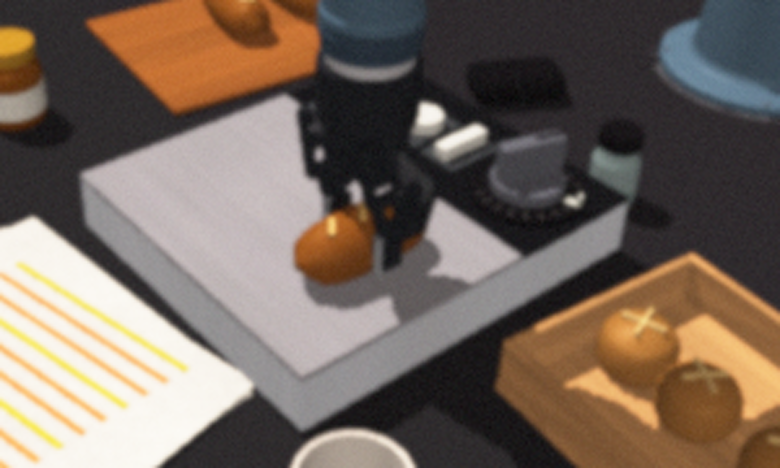

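```bash
python3 -m handwheel '[{"slide":[0.001,0.004,0.001],"angular":[0,0,0]},{"slide":[0.001,0.004,0],"angular":[0,0,0]},{"slide":[0.001,0,0],"angular":[0,0,0]},{"slide":[0.001,0,0],"angular":[0,0,0]},{"slide":[0,0,0],"angular":[0,0,0]}]';python3 -c "
from h import *
to(.615,.1245,.038,96.2)
"
```

```text
clock: 25.22
tcp_pos: [0.6138, 0.1244, 0.0376]
tool_rot: [-0.037, 0.706, 0.037, 0.706]
force: [0.8, 0.2, -1.3]
finger_gap: 0.595
t 25.22 tcp [0.6138 0.1244 0.0376] jawyaw 96.0 tilt [ 0. -0. -1.] gap 0.595 F [ 0.8  0.2 -1.3] q [ 0.1   0.57 -0.06  0.94 -0.   -0.01]
slide now mm [-0.4 -0.   1.2]
turn about x -0.2  slide after turn mm [-0.4 -0.   1.2]
```

```bash
python3 -m handwheel '[{"slide":[0.001,0,0],"angular":[0,0,0]},{"slide":[0,0,0],"angular":[0,0,0]},{"slide":[0,0,0],"angular":[0,0,0]},{"slide":[0,0,0],"angular":[0,0,0]},{"slide":[-0.01,0,0],"angular":[0,0,0]},{"slide":[-0.03,0,0],"angular":[0,0,0]},{"slide":[-0.03,0,0],"angular":[7,0,0]},{"slide":[-0.03,0,0],"angular":[7,0,0]},{"slide":[-0.02,0,0],"angular":[7,0,0]},{"slide":[0,0,0],"angular":[7,0,0]},{"slide":[0,0,0],"angular":[7,0,0]},{"slide":[0,0,0],"angular":[7,0,0]}]' 0.7;  python3 -m handwheel '[{"slide":[0,0,0],"angular":[7,0,0]},{"slide":[0,0,0],"angular":[7,0,0]},{"slide":[0,0,0],"angular":[7,0,0]},{"slide":[0,0,0],"angular":[7,0,0]},{"slide":[0,0,0],"angular":[7,0,0]},{"slide":[0,0,0],"angular":[7,0,0]},{"slide":[0,0,0],"angular":[7,0,0]},{"slide":[0,0,0],"angular":[5,0,0]}]'; python3 -c "
from h import *
to(.455,-.373,.15,-1)
"
```

```text
clock: 26.22
tcp_pos: [0.6146, 0.1243, 0.1585]
tool_rot: [0.221, 0.671, -0.22, 0.673]
force: [-0.3, 0.2, -0.4]
finger_gap: 0.851
clock: 26.88
tcp_pos: [0.614, 0.1243, 0.1576]
tool_rot: [0.502, 0.498, -0.501, 0.499]
force: [0.2, -0.4, -0.7]
finger_gap: 0.845
t 26.88 tcp [0.614  0.1243 0.1576] jawyaw -0.4 tilt [ 0.001 -0.    -1.   ] gap 0.845 F [ 0.2 -0.4 -0.7] q [ 0.1   0.5   0.14  1.21 -0.    1.68]
slide now mm [   7.5 -155.9  498.2]
turn about x 0.6  slide after turn mm [   7.5 -150.3  500. ]
```

```bash
python3 -m handwheel '[{"slide":[0,-0.006,0.02],"angular":[0,0,0]},{"slide":[0,-0.0117,0.0375],"angular":[0,0,0]},{"slide":[0,-0.0117,0.0375],"angular":[0,0,0]},{"slide":[0,-0.0117,0.0375],"angular":[0,0,0]},{"slide":[0,-0.0117,0.0375],"angular":[0,0,0]},{"slide":[0,-0.0117,0.0375],"angular":[0,0,0]},{"slide":[0,-0.0117,0.0375],"angular":[0,0,0]},{"slide":[0,-0.0117,0.0375],"angular":[0,0,0]},{"slide":[0,-0.0117,0.0375],"angular":[0,0,0]},{"slide":[0,-0.0117,0.0375],"angular":[0,0,0]},{"slide":[0,-0.0117,0.0375],"angular":[0,0,0]},{"slide":[0,-0.0117,0.0375],"angular":[0,0,0]}]';  python3 -m handwheel '[{"slide":[0,-0.01,0.035],"angular":[0,0,0]},{"slide":[0,-0.006,0.02],"angular":[0,0,0]},{"slide":[0,-0.002,0.008],"angular":[0,0,0]},{"slide":[0,0,0],"angular":[0,0,0]}]'; python3 -c "
from h import *
to(.455,-.373,.15,-1)
snap('wrist','w9')
snap('top','top5')
"
```

```text
clock: 27.88
tcp_pos: [0.4781, -0.3101, 0.1578]
tool_rot: [0.5, 0.499, -0.5, 0.5]
force: [1.0, 0.2, -0.2]
finger_gap: 0.853
clock: 28.22
tcp_pos: [0.4603, -0.3731, 0.1572]
tool_rot: [-0.501, -0.499, 0.501, -0.499]
force: [0.0, 0.3, -0.3]
finger_gap: 0.852
t 28.22 tcp [ 0.4603 -0.3731  0.1572] jawyaw -0.2 tilt [ 0.001 -0.001 -1.   ] gap 0.852 F [ 0.   0.3 -0.3] q [-0.79  0.43  0.03  1.17 -0.    0.79]
slide now mm [ 7.2 -5.3 -0.1]
turn about x 0.8  slide after turn mm [ 7.2 -5.3 -0. ]
```

View pics/w9.png

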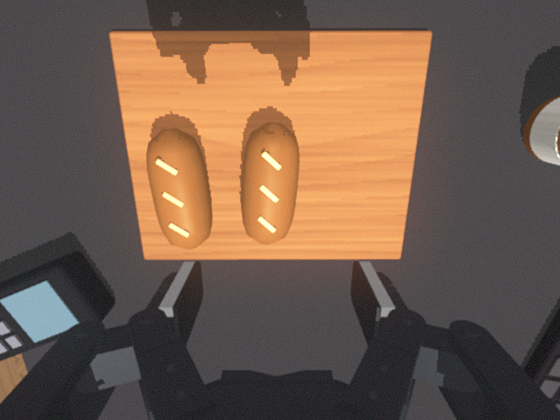

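View pics/top5.png

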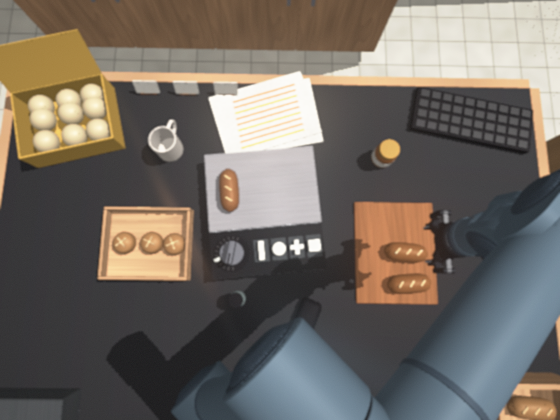

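Loaf1 is flat on the plate at (229,190) and all three buns are in the tray. Now measuring loaf2, with slashes at (271,160), (269,194) and (267,225).

```bash
python3 -c "
from h import *
def ax(a,b,z):
  a=px2w('w9',a,z);b=px2w('w9',b,z);d=b-a;print(np.round((a+b)/2,4),np.linalg.norm(d).round(4),np.degrees(np.arctan2(d[1],d[0])).round(1))
ax((271,160),(267,225),.052); ax((271,124),(268,243),.03)
ax((166,166),(178,231),.052); ax((172,130),(186,247),.03)
to(.455,-.373,-.015,-3.5)
"
```

```text
[ 0.4542 -0.3728  0.052 ] 0.0612 -94.0
[ 0.4542 -0.3732  0.03  ] 0.1189 -92.0
[ 0.3667 -0.3782  0.052 ] 0.062 -86.3
[ 0.367  -0.3779  0.03  ] 0.118 -89.3
t 28.32 tcp [ 0.461  -0.3703  0.157 ] jawyaw -0.0 tilt [ 0.     0.001 -1.   ] gap 0.847 F [-0.2  0.8 -0.1] q [-0.78  0.43  0.03  1.17  0.    0.79]
slide now mm [172.   -6.1   2.8]
turn about x 3.5  slide after turn mm [172.   -5.9   3.1]
```

```bash
python3 -m handwheel '[{"slide":[0.02,-0.004,0.002],"angular":[1.5,0,0]},{"slide":[0.035,-0.003,0.001],"angular":[1.5,0,0]},{"slide":[0.035,0,0],"angular":[0,0,0]},{"slide":[0.03,0,0],"angular":[0,0,0]},{"slide":[0.02,0,0],"angular":[0,0,0]},{"slide":[0.015,0,0],"angular":[0,0,0]},{"slide":[0.01,0,0],"angular":[0,0,0]},{"slide":[0.005,0,0],"angular":[0,0,0]},{"slide":[0,0,0],"angular":[0,0,0]},{"slide":[0,0,0],"angular":[0,0,0]}]'; python3 -c "
from h import *
to(.454,-.373,-.015,-3)
"
```

```text
clock: 29.15
tcp_pos: [0.4545, -0.3739, -0.0125]
tool_rot: [0.513, 0.486, -0.513, 0.487]
force: [0.3, -0.8, -0.6]
finger_gap: 0.852
t 29.15 tcp [ 0.4545 -0.3739 -0.0125] jawyaw -3.0 tilt [ 0.001 -0.001 -1.   ] gap 0.852 F [ 0.3 -0.8 -0.6] q [-0.8   0.56 -0.23  0.78  0.    0.83]
slide now mm [ 2.5 -0.6 -0.9]
turn about x 0.0  slide after turn mm [ 2.5 -0.6 -0.9]
```

```bash
python3 -m handwheel '[{"slide":[0.002,0,0],"angular":[0,0,0]},{"slide":[0,0,0],"angular":[0,0,0]},{"slide":[0,0,0],"angular":[0,0,0]},{"slide":[0,0,0],"angular":[0,0,0]},{"slide":[0,0,0],"angular":[0,0,0]}]' -1 50;  python3 -m handwheel '[{"slide":[-0.02,0,0],"angular":[0,0,0]},{"slide":[-0.035,0,0],"angular":[0,0,0]},{"slide":[-0.035,0,0],"angular":[-4,0,0]},{"slide":[-0.03,0,0],"angular":[-7,0,0]},{"slide":[-0.02,0,0],"angular":[-7,0,0]},{"slide":[-0.015,0,0],"angular":[-7,0,0]},{"slide":[-0.01,0,0],"angular":[-7,0,0]},{"slide":[0,0,0],"angular":[-7,0,0]},{"slide":[0,0,0],"angular":[-7,0,0]},{"slide":[0,0,0],"angular":[-7,0,0]},{"slide":[0,0,0],"angular":[-7,0,0]},{"slide":[0,0,0],"angular":[-7,0,0]}]'; python3 -m handwheel '[{"slide":[0,0,0],"angular":[-7,0,0]},{"slide":[0,0,0],"angular":[-7,0,0]},{"slide":[0,0,0],"angular":[-7,0,0]},{"slide":[0,0,0],"angular":[-7,0,0]},{"slide":[0,0,0],"angular":[-4,0,0]},{"slide":[0,0,0],"angular":[0,0,0]}]';python3 -c "
from h import *
to(.625,.035,.15,96.2)
snap('wrist','w10')
"
```

```text
clock: 29.57
tcp_pos: [0.4547, -0.3749, -0.0141]
tool_rot: [0.513, 0.486, -0.513, 0.487]
force: [-0.7, 0.4, 5.2]
finger_gap: 0.589
clock: 30.57
tcp_pos: [0.4532, -0.3736, 0.149]
tool_rot: [0.158, 0.69, -0.157, 0.689]
force: [-0.7, 0.0, -1.1]
finger_gap: 0.593
clock: 31.07
tcp_pos: [0.4532, -0.3736, 0.149]
tool_rot: [-0.037, 0.706, 0.037, 0.706]
force: [-0.2, 0.2, -1.4]
finger_gap: 0.594
t 31.07 tcp [ 0.4532 -0.3736  0.149 ] jawyaw 96.0 tilt [-0.001  0.001 -1.   ] gap 0.594 F [-0.2  0.2 -1.4] q [-0.8   0.42  0.    1.15 -0.   -0.9 ]
slide now mm [ -0.8 388.4 213.6]
turn about x -0.2  slide after turn mm [ -0.8 387.7 214.9]
```

View pics/w10.png

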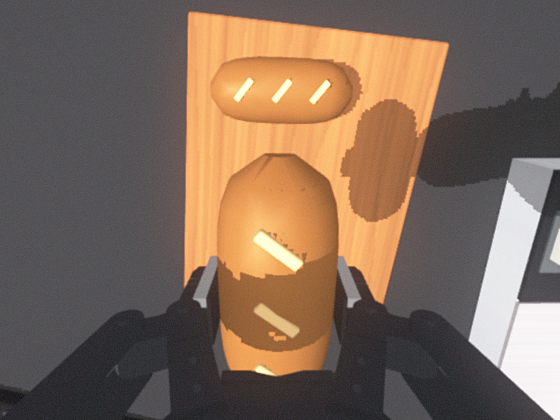

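```bash
python3 -m handwheel '[{"slide":[0,0.018,0.01],"angular":[0,0,0]},{"slide":[0,0.034,0.0187],"angular":[0,0,0]},{"slide":[0,0.034,0.0187],"angular":[0,0,0]},{"slide":[0,0.034,0.0187],"angular":[0,0,0]},{"slide":[0,0.034,0.0187],"angular":[0,0,0]},{"slide":[0,0.034,0.0187],"angular":[0,0,0]},{"slide":[0,0.034,0.0187],"angular":[0,0,0]},{"slide":[0,0.034,0.0187],"angular":[0,0,0]},{"slide":[0,0.034,0.0187],"angular":[0,0,0]},{"slide":[0,0.034,0.0187],"angular":[0,0,0]},{"slide":[0,0.034,0.0187],"angular":[0,0,0]},{"slide":[0,0.025,0.014],"angular":[0,0,0]}]'; python3 -m handwheel '[{"slide":[0,0.005,0.003],"angular":[0,0,0]},{"slide":[0,0,0],"angular":[0,0,0]}]'; python3 -c "
from h import *
to(.625,.035,.038,96.2)
snap('scene','s8',(150,150,450,330),2.6)
"
```

```text
clock: 32.12
tcp_pos: [0.6243, 0.0321, 0.1493]
tool_rot: [-0.036, 0.706, 0.037, 0.706]
force: [0.0, -0.5, -2.6]
finger_gap: 0.59
clock: 32.28
tcp_pos: [0.6266, 0.0362, 0.149]
tool_rot: [-0.037, 0.706, 0.037, 0.706]
force: [0.5, -1.1, -1.7]
finger_gap: 0.596
t 32.28 tcp [0.6266 0.0362 0.149 ] jawyaw 96.1 tilt [-0.001  0.    -1.   ] gap 0.596 F [ 0.5 -1.1 -1.7] q [-0.04  0.51  0.13  1.2   0.   -0.15]
slide now mm [111.   -1.1  -1.7]
turn about x -0.1  slide after turn mm [111.   -1.1  -1.7]
```

View pics/s8.png

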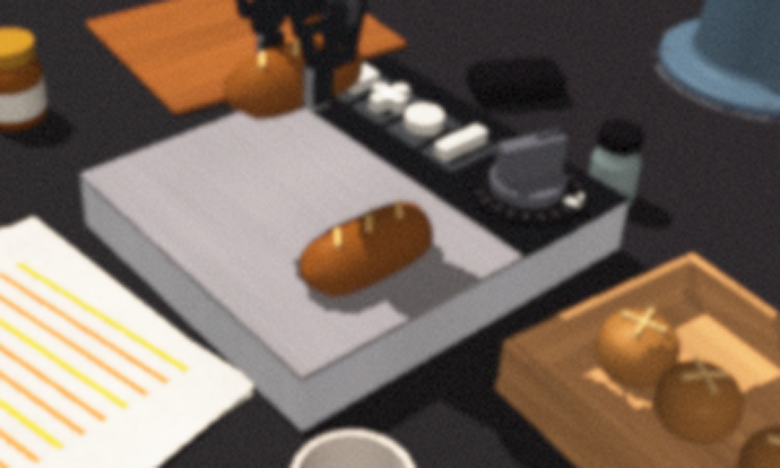

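```bash
python3 -m handwheel '[{"slide":[0.015,0,0],"angular":[0,0,0]},{"slide":[0.025,0,0],"angular":[0,0,0]},{"slide":[0.03,0,0],"angular":[0,0,0]},{"slide":[0.02,0,0],"angular":[0,0,0]},{"slide":[0.01,0,0],"angular":[0,0,0]},{"slide":[0.006,0,0],"angular":[0,0,0]},{"slide":[0.003,0,0],"angular":[0,0,0]},{"slide":[0,0,0],"angular":[0,0,0]},{"slide":[0,0,0],"angular":[0,0,0]}]';python3 -c "
from h import *
to(.625,.035,.038,96.2)
"
```

```text
clock: 33.08
tcp_pos: [0.6275, 0.0337, 0.042]
tool_rot: [-0.037, 0.705, 0.036, 0.707]
force: [0.6, -0.2, -2.1]
finger_gap: 0.59
t 33.08 tcp [0.6275 0.0337 0.042 ] jawyaw 95.9 tilt [ 0.002 -0.    -1.   ] gap 0.590 F [ 0.6 -0.2 -2.1] q [-0.05  0.57 -0.05  0.95 -0.   -0.15]
slide now mm [ 4.   1.6 -2.3]
turn about x -0.3  slide after turn mm [ 4.   1.6 -2.3]
```

```bash
python3 -m handwheel '[{"slide":[0.002,0,0],"angular":[0,0,0]},{"slide":[0.002,0,0],"angular":[0,0,0]},{"slide":[0.001,0,0],"angular":[0,0,0]},{"slide":[0,0,0],"angular":[0,0,0]}]'; python3 -m handwheel '[{"slide":[0,0,0],"angular":[0,0,0]},{"slide":[0,0,0],"angular":[0,0,0]},{"slide":[0,0,0],"angular":[0,0,0]},{"slide":[0,0,0],"angular":[0,0,0]},{"slide":[-0.01,0,0],"angular":[0,0,0]},{"slide":[-0.03,0,0],"angular":[0,0,0]},{"slide":[-0.03,0,0],"angular":[7,0,0]},{"slide":[-0.03,0,0],"angular":[7,0,0]},{"slide":[-0.02,0,0],"angular":[7,0,0]},{"slide":[0,0,0],"angular":[7,0,0]},{"slide":[0,0,0],"angular":[7,0,0]},{"slide":[0,0,0],"angular":[7,0,0]}]' 0.7;  python3 -m handwheel '[{"slide":[0,0,0],"angular":[7,0,0]},{"slide":[0,0,0],"angular":[7,0,0]},{"slide":[0,0,0],"angular":[7,0,0]},{"slide":[0,0,0],"angular":[7,0,0]},{"slide":[0,0,0],"angular":[7,0,0]},{"slide":[0,0,0],"angular":[7,0,0]},{"slide":[0,0,0],"angular":[7,0,0]},{"slide":[0,0,0],"angular":[2,0,0]}]'; python3 -c "
from h import *
to(.367,-.378,.15,3)
"
```

```text
clock: 33.42
tcp_pos: [0.6277, 0.034, 0.0379]
tool_rot: [-0.037, 0.705, 0.037, 0.707]
force: [-1.6, -0.9, 7.5]
finger_gap: 0.591
clock: 34.42
tcp_pos: [0.627, 0.0341, 0.1572]
tool_rot: [0.221, 0.671, -0.221, 0.672]
force: [0.6, 0.6, 0.3]
finger_gap: 0.85
clock: 35.08
tcp_pos: [0.6264, 0.0341, 0.1563]
tool_rot: [0.488, 0.511, -0.488, 0.512]
force: [0.6, 0.3, 0.4]
finger_gap: 0.853
t 35.08 tcp [0.6264 0.0341 0.1563] jawyaw 2.7 tilt [ 0. -0. -1.] gap 0.853 F [0.6 0.3 0.4] q [-0.05  0.5   0.14  1.21 -0.    1.48]
slide now mm [   6.2 -278.4  399.5]
turn about x -0.3  slide after turn mm [   6.2 -280.6  398. ]
```

```bash
python3 -m handwheel '[{"slide":[0,-0.012,0.017],"angular":[0,0,0]},{"slide":[0,-0.022,0.0315],"angular":[0,0,0]},{"slide":[0,-0.022,0.0315],"angular":[0,0,0]},{"slide":[0,-0.022,0.0315],"angular":[0,0,0]},{"slide":[0,-0.022,0.0315],"angular":[0,0,0]},{"slide":[0,-0.022,0.0315],"angular":[0,0,0]},{"slide":[0,-0.022,0.0315],"angular":[0,0,0]},{"slide":[0,-0.022,0.0315],"angular":[0,0,0]},{"slide":[0,-0.022,0.0315],"angular":[0,0,0]},{"slide":[0,-0.022,0.0315],"angular":[0,0,0]},{"slide":[0,-0.022,0.0315],"angular":[0,0,0]},{"slide":[0,-0.022,0.0315],"angular":[0,0,0]}]';  python3 -m handwheel '[{"slide":[0,-0.017,0.024],"angular":[0,0,0]},{"slide":[0,-0.007,0.01],"angular":[0,0,0]},{"slide":[0,0,0],"angular":[0,0,0]}]'; python3 -c "
from h import *
to(.367,-.378,-.015,3)
snap('wrist','w11')
snap('top','top6')
"
```

```text
clock: 36.08
tcp_pos: [0.3903, -0.3435, 0.1565]
tool_rot: [0.487, 0.512, -0.487, 0.513]
force: [0.6, -0.0, -0.1]
finger_gap: 0.853
clock: 36.33
tcp_pos: [0.368, -0.3796, 0.1562]
tool_rot: [0.488, 0.511, -0.488, 0.512]
force: [0.1, 1.0, 0.1]
finger_gap: 0.85
t 36.33 tcp [ 0.368  -0.3796  0.1562] jawyaw 2.7 tilt [ 0.    -0.001 -1.   ] gap 0.850 F [0.1 1.  0.1] q [-0.92  0.3  -0.16  1.11 -0.    0.6 ]
slide now mm [171.2  -1.   -1.9]
turn about x -0.3  slide after turn mm [171.2  -1.   -1.9]
```

View pics/w11.png

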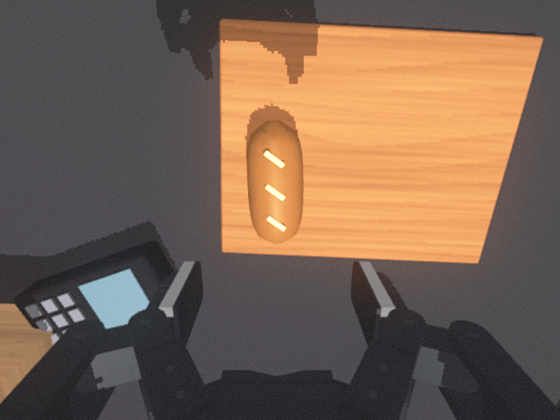

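View pics/top6.png

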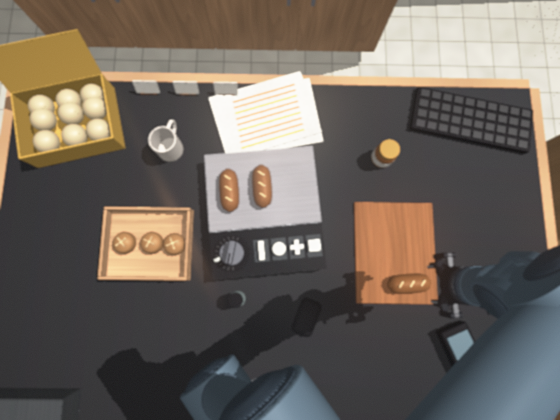

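Two loaves are on the plate and the third is centred between the fingers.

```bash
python3 -c "
from h import *
def ax(a,b,z):
  a=px2w('w11',a,z);b=px2w('w11',b,z);d=b-a;print(np.round((a+b)/2,4),np.linalg.norm(d).round(4),np.degrees(np.arctan2(d[1],d[0])).round(1))
ax((274,158),(276,224),.052); ax((273,123),(277,242),.03)
"
python3 -m handwheel '[{"slide":[0.02,-0.001,0],"angular":[0,0,0]},{"slide":[0.035,0,0],"angular":[0,0,0]},{"slide":[0.035,0,0],"angular":[0,0,0]},{"slide":[0.03,0,0],"angular":[0,0,0]},{"slide":[0.02,0,0],"angular":[0,0,0]},{"slide":[0.015,0,0],"angular":[0,0,0]},{"slide":[0.01,0,0],"angular":[0,0,0]},{"slide":[0.005,0,0],"angular":[0,0,0]},{"slide":[0,0,0],"angular":[0,0,0]},{"slide":[0,0,0],"angular":[0,0,0]}]'; python3 -c "
from h import *
to(.367,-.378,-.015,3)
"
```

```text
[ 0.3673 -0.3778  0.052 ] 0.0616 -85.6
[ 0.3674 -0.3786  0.03  ] 0.1182 -85.4
clock: 37.27
tcp_pos: [0.369, -0.3773, -0.0137]
tool_rot: [0.487, 0.513, -0.487, 0.513]
force: [0.5, -0.6, -0.1]
finger_gap: 0.851
t 37.27 tcp [ 0.369  -0.3773 -0.0137] jawyaw 3.0 tilt [ 0.001 -0.001 -1.   ] gap 0.851 F [ 0.5 -0.6 -0.1] q [-0.92  0.46 -0.41  0.7   0.    0.6 ]
slide now mm [ 1.3 -2.   0.6]
turn about x 0.0  slide after turn mm [ 1.3 -2.   0.6]
```

```bash
python3 -m handwheel '[{"slide":[0.001,-0.001,0],"angular":[-1.5,0,0]},{"slide":[0,0,0],"angular":[0,0,0]}]'; python3 -m handwheel '[{"slide":[0,0,0],"angular":[0,0,0]},{"slide":[0,0,0],"angular":[0,0,0]},{"slide":[0,0,0],"angular":[0,0,0]},{"slide":[0,0,0],"angular":[0,0,0]},{"slide":[0,0,0],"angular":[0,0,0]}]' -1 50;  python3 -m handwheel '[{"slide":[-0.02,0,0],"angular":[0,0,0]},{"slide":[-0.035,0,0],"angular":[0,0,0]},{"slide":[-0.035,0,0],"angular":[-4,0,0]},{"slide":[-0.03,0,0],"angular":[-7,0,0]},{"slide":[-0.02,0,0],"angular":[-7,0,0]},{"slide":[-0.015,0,0],"angular":[-7,0,0]},{"slide":[-0.01,0,0],"angular":[-7,0,0]},{"slide":[0,0,0],"angular":[-7,0,0]},{"slide":[0,0,0],"angular":[-7,0,0]},{"slide":[0,0,0],"angular":[-7,0,0]},{"slide":[0,0,0],"angular":[-7,0,0]},{"slide":[0,0,0],"angular":[-7,0,0]}]'; python3 -m handwheel '[{"slide":[0,0,0],"angular":[-7,0,0]},{"slide":[0,0,0],"angular":[-7,0,0]},{"slide":[0,0,0],"angular":[-7,0,0]},{"slide":[0,0,0],"angular":[-4,0,0]},{"slide":[0,0,0],"angular":[0,0,0]}]';python3 -c "
from h import *
to(.6346,-.0545,.15,96.2)
snap('wrist','w12')
"
```

```text
clock: 37.43
tcp_pos: [0.3681, -0.3782, -0.0141]
tool_rot: [0.48, 0.518, -0.48, 0.52]
force: [0.1, 0.6, -0.3]
finger_gap: 0.849
clock: 37.85
tcp_pos: [0.3678, -0.3781, -0.0144]
tool_rot: [0.48, 0.518, -0.48, 0.52]
force: [0.2, 1.0, 6.8]
finger_gap: 0.595
clock: 38.85
tcp_pos: [0.3668, -0.3768, 0.1491]
tool_rot: [0.112, 0.698, -0.112, 0.698]
force: [-1.0, -0.4, -1.3]
finger_gap: 0.593
clock: 39.27
tcp_pos: [0.3668, -0.3768, 0.149]
tool_rot: [-0.04, 0.706, 0.04, 0.706]
force: [-0.6, 0.6, -1.8]
finger_gap: 0.591
t 39.27 tcp [ 0.3668 -0.3768  0.149 ] jawyaw 96.5 tilt [-0.001  0.001 -1.   ] gap 0.591 F [-0.6  0.6 -1.8] q [-0.92  0.3  -0.18  1.09  0.   -1.03]
slide now mm [ -0.8 289.9 302.5]
turn about x 0.3  slide after turn mm [ -0.8 291.5 301. ]
```

View pics/w12.png

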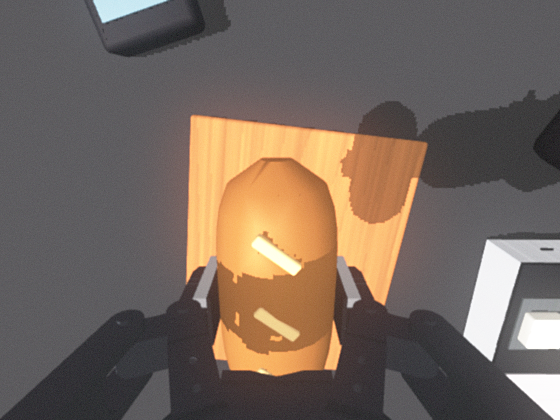

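```bash
python3 -m handwheel '[{"slide":[0,0.0145,0.015],"angular":[0,0,0]},{"slide":[0,0.0265,0.0276],"angular":[0,0,0]},{"slide":[0,0.0265,0.0276],"angular":[0,0,0]},{"slide":[0,0.0265,0.0276],"angular":[0,0,0]},{"slide":[0,0.0265,0.0276],"angular":[0,0,0]},{"slide":[0,0.0265,0.0276],"angular":[0,0,0]},{"slide":[0,0.0265,0.0276],"angular":[0,0,0]},{"slide":[0,0.0265,0.0276],"angular":[0,0,0]},{"slide":[0,0.0265,0.0276],"angular":[0,0,0]},{"slide":[0,0.0265,0.0276],"angular":[0,0,0]},{"slide":[0,0.0265,0.0276],"angular":[0,0,0]},{"slide":[0,0.01,0.0115],"angular":[0,0,0]}]'; python3 -m handwheel '[{"slide":[0,0,0],"angular":[0,0,0]},{"slide":[0,0,0],"angular":[0,0,0]}]'; python3 -c "
from h import *
to(.6346,-.0545,.038,96.2)
snap('scene','s9',(150,150,450,330),2.6)
"
```

```text
clock: 40.32
tcp_pos: [0.6375, -0.0511, 0.149]
tool_rot: [-0.04, 0.706, 0.041, 0.706]
force: [-0.1, -0.5, -1.9]
finger_gap: 0.59
clock: 40.48
tcp_pos: [0.6352, -0.0548, 0.1488]
tool_rot: [-0.04, 0.706, 0.04, 0.706]
force: [-0.3, 0.5, -2.6]
finger_gap: 0.594
t 40.48 tcp [ 0.6352 -0.0548  0.1488] jawyaw 96.5 tilt [-0.001 -0.    -1.   ] gap 0.594 F [-0.3  0.5 -2.6] q [-0.19  0.53  0.17  1.21 -0.   -0.3 ]
slide now mm [110.8   0.4  -0.4]
turn about x 0.3  slide after turn mm [110.8   0.4  -0.4]
```

View pics/s9.png

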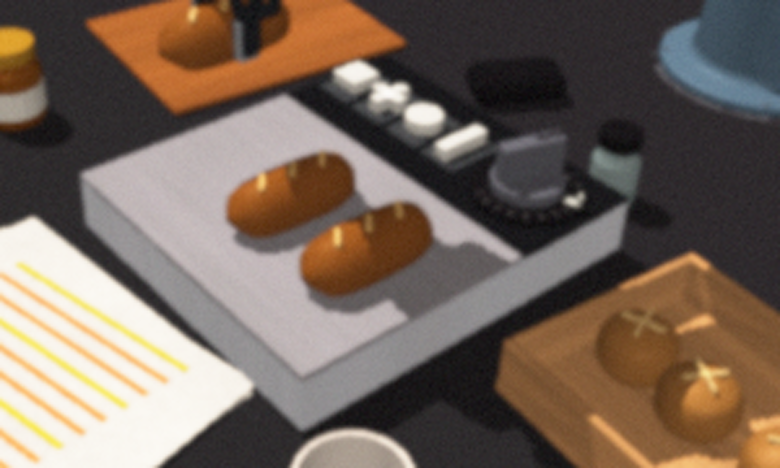

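```bash
python3 -m handwheel '[{"slide":[0.015,0,0],"angular":[0,0,0]},{"slide":[0.025,0,0],"angular":[0,0,0]},{"slide":[0.03,0,0],"angular":[0,0,0]},{"slide":[0.02,0,0],"angular":[0,0,0]},{"slide":[0.01,0,0],"angular":[0,0,0]},{"slide":[0.006,0,0],"angular":[0,0,0]},{"slide":[0.003,0,0],"angular":[0,0,0]},{"slide":[0.002,0,0],"angular":[0,0,0]},{"slide":[0,0,0],"angular":[0,0,0]},{"slide":[0,0,0],"angular":[0,0,0]}]';python3 -c "
from h import *
to(.6346,-.0545,.038,96.2)
"; python3 -m handwheel '[{"slide":[0.001,0,0],"angular":[0,0,0]},{"slide":[0.001,0,0],"angular":[0,0,0]},{"slide":[0,0,0],"angular":[0,0,0]}]'
```

```text
clock: 41.37
tcp_pos: [0.6363, -0.056, 0.04]
tool_rot: [-0.04, 0.705, 0.039, 0.707]
force: [0.9, -0.2, -2.8]
finger_gap: 0.592
t 41.37 tcp [ 0.6363 -0.056   0.04  ] jawyaw 96.4 tilt [ 0.002 -0.001 -1.   ] gap 0.592 F [ 0.9 -0.2 -2.8] q [-0.19  0.59 -0.02  0.96 -0.   -0.3 ]
slide now mm [ 1.9  1.6 -1.5]
turn about x 0.2  slide after turn mm [ 1.9  1.6 -1.5]
clock: 41.62
tcp_pos: [0.6362, -0.0558, 0.0377]
tool_rot: [-0.04, 0.705, 0.04, 0.707]
force: [-0.4, -0.1, 2.1]
finger_gap: 0.589
```

```bash
python3 -m handwheel '[{"slide":[0,0,0],"angular":[0,0,0]},{"slide":[0,0,0],"angular":[0,0,0]},{"slide":[0,0,0],"angular":[0,0,0]},{"slide":[0,0,0],"angular":[0,0,0]},{"slide":[-0.01,0,0],"angular":[0,0,0]},{"slide":[-0.03,0,0],"angular":[0,0,0]},{"slide":[-0.04,0,0],"angular":[0,0,0]},{"slide":[-0.04,0,0],"angular":[0,0,0]},{"slide":[-0.03,0,0],"angular":[0,0,0]}]' 0.7; python3 -c "
from h import *
to(.49,.1,.2,96.2)
"
```

```text
clock: 42.37
tcp_pos: [0.6359, -0.0557, 0.1909]
tool_rot: [-0.04, 0.705, 0.039, 0.707]
force: [1.3, -0.1, 0.4]
finger_gap: 0.85
t 42.37 tcp [ 0.6359 -0.0557  0.1909] jawyaw 96.5 tilt [ 0.003 -0.001 -1.   ] gap 0.850 F [ 1.3 -0.1  0.4] q [-0.19  0.51  0.25  1.31 -0.   -0.3 ]
slide now mm [  -9.7  171.1 -127.4]
turn about x 0.3  slide after turn mm [  -9.7  170.6 -128.2]
```

```bash
python3 -m handwheel '[{"slide":[0,0.03,-0.022],"angular":[0,0,0]},{"slide":[0,0.03,-0.022],"angular":[0,0,0]},{"slide":[0,0.03,-0.022],"angular":[0,0,0]},{"slide":[0,0.03,-0.022],"angular":[0,0,0]},{"slide":[0,0.03,-0.022],"angular":[0,0,0]},{"slide":[0,0.02,-0.016],"angular":[0,0,0]},{"slide":[0,0,0],"angular":[0,0,0]},{"slide":[0,0,0],"angular":[0,0,0]}]'; python3 -c "
from h import *
snap('wrist','w13')
snap('top','top7')
to(.49,.1,.2,96.2)
"
```

```text
clock: 43.03
tcp_pos: [0.4903, 0.1, 0.1876]
tool_rot: [-0.041, 0.706, 0.04, 0.706]
force: [0.6, -0.5, -0.3]
finger_gap: 0.852
t 43.13 tcp [0.4918 0.0988 0.1872] jawyaw 96.4 tilt [ 0.002 -0.    -1.   ] gap 0.852 F [ 0.5 -0.6  0.4] q [ 0.07  0.23 -0.17  1.17 -0.   -0.04]
slide now mm [-12.8   1.4  -1.6]
turn about x 0.2  slide after turn mm [-12.8   1.4  -1.6]
```

View pics/w13.png

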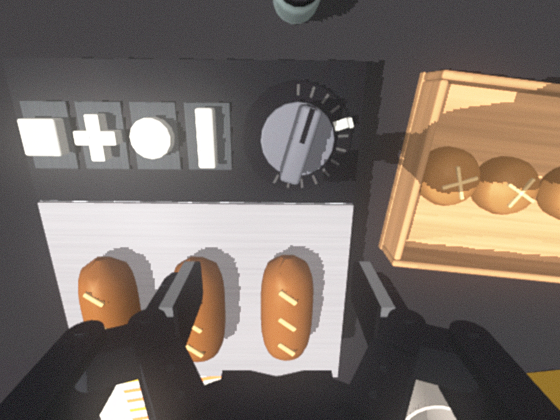

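View pics/top7.png

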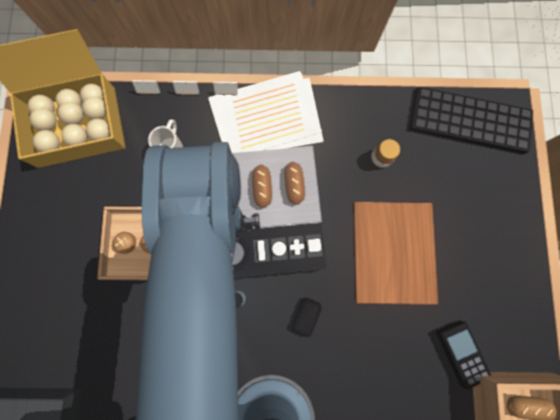

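All three loaves are flat on the plate, the board is empty and the buns are in the tray. I'll zoom in on the dial and keys.

```bash
python3 -c "
from h import *
im=np.load('pics/w13.npz')['image']
save(im,'w13c',(240,70,380,200),5)
save(im,'w13k',(10,80,250,190),3.3)
"
```

```text
(no output)
```

View pics/w13c.png

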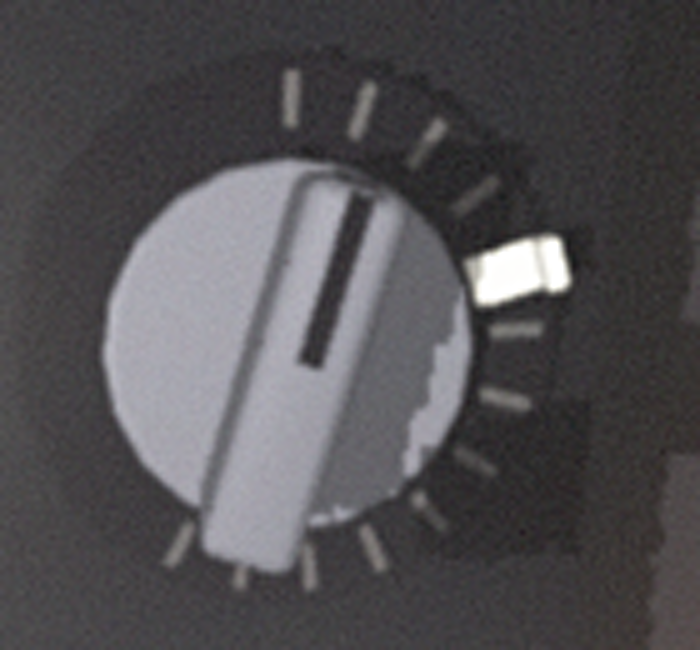

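View pics/w13k.png

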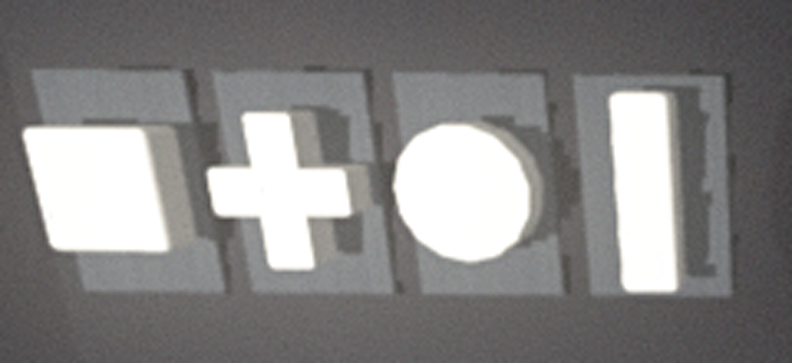

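```bash
python3 -c "
from h import *
np.set_printoptions(precision=4,suppress=True)
P=lambda u,v,z: px2w('w13',cp(u,v,240,70,5),z)
a=P(361,195,.114);b=P(311,365,.114);print('ptr',a,b,np.degrees(np.arctan2(*(a-b)[[1,0]])))
# bar top: far end mid, near end mid
e1=P(350,185,.114);e2=P(250,560,.114);print('bar',e1,e2,(e1+e2)/2,np.degrees(np.arctan2(*(e1-e2)[[1,0]])),np.linalg.norm(e1-e2))
# disc outline
c=P(288,345,.078);print('disc c',c, np.linalg.norm(P(104,345,.078)-P(472,345,.078)))
m1=P(480,285,.06);m2=P(555,262,.062);print('mark',m1,m2)
# ticks circle fit
t=[(291,98),(362,110),(428,142),(477,195),(516,329),(505,398),(475,459),(431,511),(373,548),(309,568),(241,576),(180,545)]
T=np.array([P(*q,.061) for q in t])
A=np.c_[2*T[:,:2],np.ones(len(T))];s=np.linalg.lstsq(A,(T[:,:2]**2).sum(1),rcond=None)[0];ce=s[:2];print('ticks centre',ce,np.sqrt(s[2]+ce@ce))
print('tick angs',np.degrees(np.arctan2(T[:,1]-ce[1],T[:,0]-ce[0])))
for m in (m1,m2,(m1+m2)/2): print('mark ang',np.degrees(np.arctan2(m[1]-ce[1],m[0]-ce[0])),np.linalg.norm(m[:2]-ce))
Q=lambda u,v: px2w('w13',cp(u,v,10,80,3.3),.076)
for n,q in dict(sq=(97,190),cross=(280,191),rnd=(461,192),bar=(644,192)).items(): print(n,Q(*q))
"
```

```text
ptr [0.4143 0.1179 0.114 ] [0.4395 0.1141 0.114 ] 171.51494211199363
bar [0.4131 0.1161 0.114 ] [0.4706 0.1089 0.114 ] [0.4419 0.1125 0.114 ] 172.90203440877391 0.05795927735109015
disc c [0.4414 0.1131 0.078 ] 0.06344713384485502
mark [0.4289 0.1476 0.06  ] [0.4232 0.1599 0.062 ]
ticks centre [0.4436 0.1131] 0.04284973116129834
tick angs [-174.6409  168.3458  151.062   134.0671  100.4314   83.4994   66.7692
   49.7114   32.2568   15.0693   -2.1047  -19.4166]
mark ang 113.01685370727584 0.03752112611321799
mark ang 113.49577107145038 0.051032715065399206
mark ang 113.29284932146858 0.04427654290201929
sq [ 0.4663 -0.1093  0.076 ]
cross [ 0.461  -0.0615  0.076 ]
rnd [ 0.4558 -0.0143  0.076 ]
bar [0.4502 0.0335 0.076 ]
```

```bash
python3 -m handwheel '[{"slide":[0,0,0],"angular":[7,0,0]},{"slide":[0,0,0],"angular":[7,0,0]},{"slide":[0,0,0],"angular":[0,0,0]}]' 0 ; python3 -c "
from h import *
to(.442,.1127,.06,82.3)
"
```

```text
clock: 43.38
tcp_pos: [0.4921, 0.0981, 0.1867]
tool_rot: [0.048, 0.705, -0.048, 0.706]
force: [0.0, -0.4, -0.5]
finger_gap: 0.499
t 43.38 tcp [0.4921 0.0981 0.1867] jawyaw 82.2 tilt [ 0.001 -0.    -1.   ] gap 0.499 F [ 0.  -0.4 -0.5] q [ 0.07  0.24 -0.17  1.17 -0.    0.21]
slide now mm [126.6   7.7 -51.7]
turn about x -0.1  slide after turn mm [126.6   7.8 -51.7]
```

```bash
python3 -m handwheel '[{"slide":[0,0.004,-0.02],"angular":[0,0,0]},{"slide":[0.01,0.004,-0.02],"angular":[0,0,0]},{"slide":[0.02,0,-0.01],"angular":[0,0,0]},{"slide":[0.02,0,-0.002],"angular":[0,0,0]},{"slide":[0.01,0,0],"angular":[0,0,0]},{"slide":[0,0,0],"angular":[0,0,0]},{"slide":[0,0,0],"angular":[0,0,0]}]'; python3 -c "
from h import *
to(.442,.1127,.06,82.3)
snap('wrist','w14')
snap('scene','s10',(250,130,430,260),4)
"
```

```text
clock: 43.97
tcp_pos: [0.4406, 0.1133, 0.1264]
tool_rot: [0.046, 0.706, -0.046, 0.705]
force: [1.0, -0.0, 0.4]
finger_gap: 0.499
t 43.97 tcp [0.4406 0.1133 0.1264] jawyaw 82.5 tilt [-0.001 -0.    -1.   ] gap 0.499 F [ 1.  -0.   0.4] q [ 0.11  0.18 -0.4   0.99 -0.    0.24]
slide now mm [66.4 -0.4  1.5]
turn about x 0.2  slide after turn mm [66.4 -0.4  1.5]
```

View pics/w14.png

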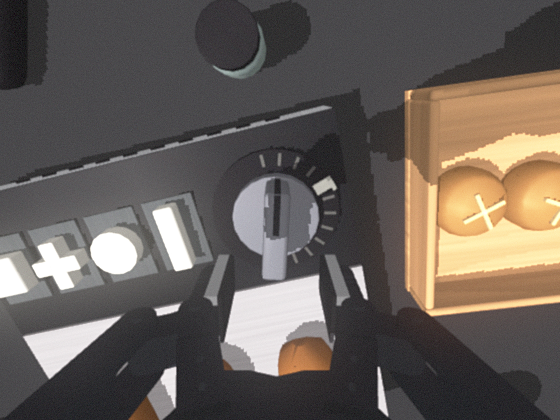

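View pics/s10.png

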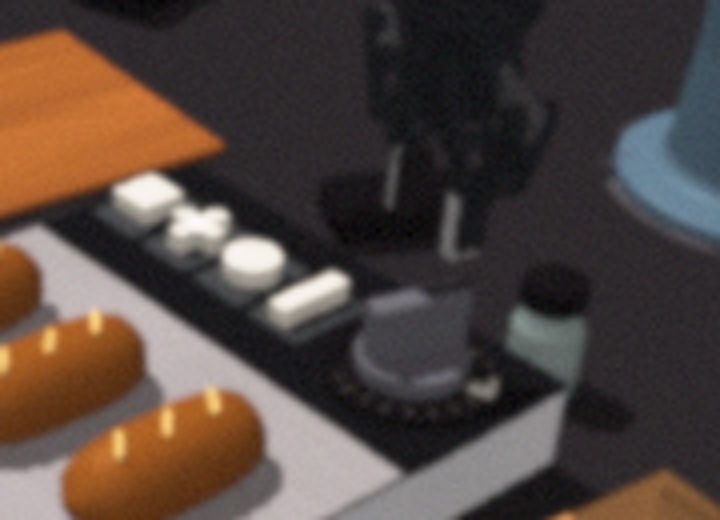

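```bash
python3 -m handwheel '[{"slide":[0.015,0,0.001],"angular":[0,0,0]},{"slide":[0.02,0,0],"angular":[0,0,0]},{"slide":[0.015,0,0],"angular":[0,0,0]},{"slide":[0.01,0,0],"angular":[0,0,0]},{"slide":[0.005,0,0],"angular":[0,0,0]},{"slide":[0,0,0],"angular":[0,0,0]},{"slide":[0,0,0],"angular":[0,0,0]}]'; python3 -c "
from h import *
to(.442,.1127,.06,82.3)
snap('wrist','w15')
"
```

```text
clock: 44.65
tcp_pos: [0.4423, 0.1138, 0.0623]
tool_rot: [0.047, 0.705, -0.046, 0.706]
force: [0.2, -0.8, 0.2]
finger_gap: 0.5
t 44.65 tcp [0.4423 0.1138 0.0623] jawyaw 82.5 tilt [ 0.001  0.    -1.   ] gap 0.500 F [ 0.2 -0.8  0.2] q [ 0.11  0.24 -0.5   0.82 -0.    0.24]
slide now mm [ 2.3 -1.1 -0.2]
turn about x 0.2  slide after turn mm [ 2.3 -1.1 -0.2]
```

View pics/w15.png

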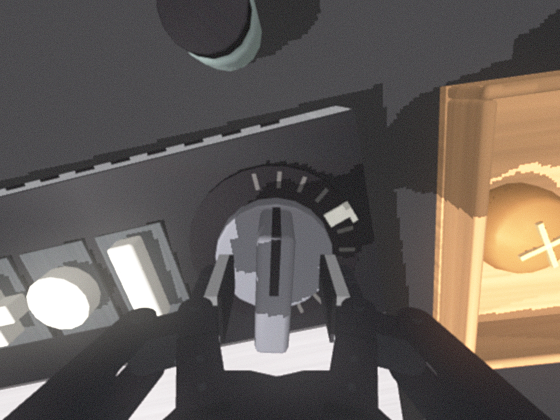

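```bash
python3 -m handwheel '[{"slide":[0.001,0,0],"angular":[0,0,0]},{"slide":[0,0,0],"angular":[0,0,0]},{"slide":[0,0,0],"angular":[0,0,0]},{"slide":[0,0,0],"angular":[0,0,0]},{"slide":[0,0,0],"angular":[0,0,0]}]' -1 40;  python3 -m handwheel '[{"slide":[0,0,0],"angular":[3,0,0]},{"slide":[0,0,0],"angular":[5,0,0]},{"slide":[0,0,0],"angular":[5,0,0]},{"slide":[0,0,0],"angular":[5,0,0]},{"slide":[0,0,0],"angular":[5,0,0]},{"slide":[0,0,0],"angular":[5,0,0]},{"slide":[0,0,0],"angular":[5,0,0]},{"slide":[0,0,0],"angular":[5,0,0]},{"slide":[0,0,0],"angular":[5,0,0]},{"slide":[0,0,0],"angular":[5,0,0]},{"slide":[0,0,0],"angular":[0,0,0]},{"slide":[0,0,0],"angular":[0,0,0]}]'; python3 -c "
from h import *
to(.442,.1127,.06,23)
print(ctrl.get_state()['ft_torque'])
snap('wrist','w16',(150,130,430,330),2.8)
"
```

```text
clock: 45.12
tcp_pos: [0.4424, 0.1124, 0.0615]
tool_rot: [0.046, 0.705, -0.048, 0.706]
force: [-0.6, -5.4, 3.7]
finger_gap: 0.175
clock: 46.12
tcp_pos: [0.4424, 0.1122, 0.0615]
tool_rot: [0.329, 0.624, -0.331, 0.627]
force: [0.0, -5.6, 4.5]
finger_gap: 0.182
t 46.12 tcp [0.4424 0.1122 0.0615] jawyaw 34.4 tilt [ 0.002 -0.004 -1.   ] gap 0.182 F [ 0.  -5.6  4.5] q [ 0.11  0.24 -0.5   0.82 -0.    1.08]
slide now mm [ 1.5 -0.  -0.6]
turn about x 11.4  slide after turn mm [ 1.5 -0.2 -0.6]
[-1.0197077   0.10625938  0.02509095]
```

View pics/w16.png

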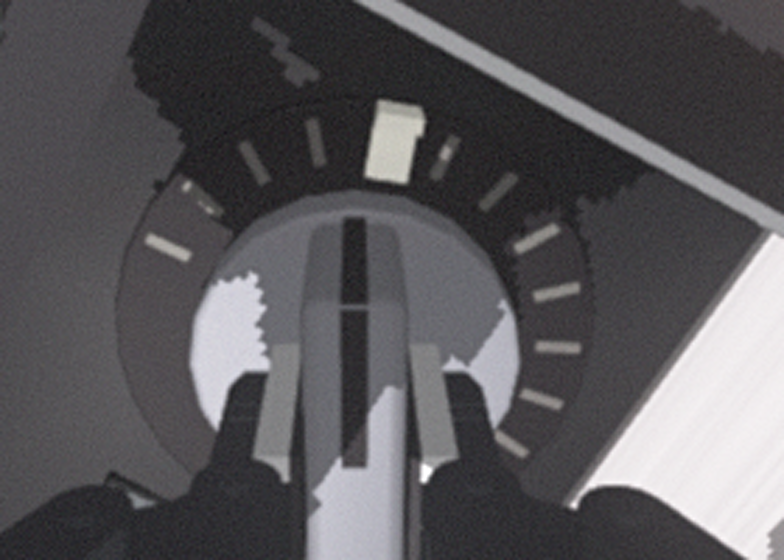

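```bash
python3 -c "
from h import *
np.set_printoptions(precision=4,suppress=True)
P=lambda u,v,z: px2w('w16',cp(u,v,150,130,2.8),z)
a=P(354,305,.114);b=P(354,465,.114);print('ptr',a,b,np.degrees(np.arctan2(*(a-b)[[1,0]])))
m1=P(388,180,.06);m2=P(402,122,.062)
t=[(167,247),(202,197),(254,162),(316,142),(445,158),(498,191),(537,238),(556,292),(558,348),(541,400)]
T=np.array([P(*q,.0605) for q in t])
A=np.c_[2*T[:,:2],np.ones(len(T))];s=np.linalg.lstsq(A,(T[:,:2]**2).sum(1),rcond=None)[0];ce=s[:2];print('ticks centre',ce,np.sqrt(s[2]+ce@ce))
print('tick angs',np.degrees(np.arctan2(T[:,1]-ce[1],T[:,0]-ce[0])))
for m in (m1,m2,(m1+m2)/2): print('mark',m,np.degrees(np.arctan2(m[1]-ce[1],m[0]-ce[0])),np.linalg.norm(m[:2]-ce))
print('ptr from ce',np.degrees(np.arctan2(a[1]-ce[1],a[0]-ce[0])))
"
```

```text
ptr [0.426  0.1376 0.114 ] [0.4411 0.1155 0.114 ] 124.42942818605982
ticks centre [0.4446 0.1103] 0.043327872037066215
tick angs [-173.9114  168.5495  151.4663  134.2811   99.9526   83.0114   65.6376
   48.5066   31.118    13.96  ]
mark [0.4306 0.1427 0.06  ] 113.35008489614799 0.03533265789781229
mark [0.4257 0.1543 0.062 ] 113.28598526779963 0.047891667694200356
mark [0.4281 0.1485 0.061 ] 113.31319858773556 0.04161215643403455
ptr from ce 124.29686691999433
```

```bash
python3 -m handwheel '[{"slide":[0,0,0],"angular":[4,0,0]},{"slide":[0,0,0],"angular":[4,0,0]},{"slide":[0,0,0],"angular":[3.1,0,0]},{"slide":[0,0,0],"angular":[0,0,0]},{"slide":[0,0,0],"angular":[0,0,0]},{"slide":[0,0,0],"angular":[0,0,0]}]'; python3 -c "
from h import *
to(.442,.1127,.06,23.2)
snap('wrist','w17',(150,130,430,330),2.8)
"
```

```text
clock: 46.67
tcp_pos: [0.4423, 0.1122, 0.0615]
tool_rot: [0.388, 0.589, -0.389, 0.592]
force: [0.5, -6.6, 4.7]
finger_gap: 0.183
t 46.67 tcp [0.4423 0.1122 0.0615] jawyaw 23.3 tilt [ 0.002 -0.004 -1.   ] gap 0.183 F [ 0.5 -6.6  4.7] q [ 0.11  0.24 -0.5   0.82 -0.    1.28]
slide now mm [ 1.5 -0.1 -0.6]
turn about x 0.1  slide after turn mm [ 1.5 -0.1 -0.6]
```

View pics/w17.png

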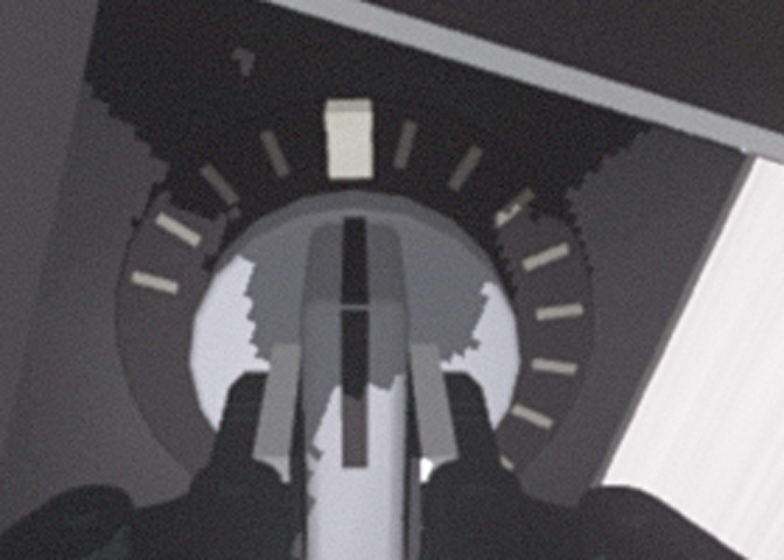

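```bash
python3 -c "
from h import *
np.set_printoptions(precision=4,suppress=True)
P=lambda u,v,z: px2w('w17',cp(u,v,150,130,2.8),z)
a=P(354,220,.085);a2=P(354,305,.114);b=P(354,465,.114);print('ptr',a,a2,b,np.degrees(np.arctan2(*(a2-b)[[1,0]])))
m1=P(350,179,.06);m2=P(349,112,.062)
t=[(155,283),(178,229),(218,184),(275,153),(405,144),(465,167),(514,207),(546,257),(559,312),(554,366),(532,416)]
T=np.array([P(*q,.0605) for q in t])
A=np.c_[2*T[:,:2],np.ones(len(T))];s=np.linalg.lstsq(A,(T[:,:2]**2).sum(1),rcond=None)[0];ce=s[:2];print('ticks centre',ce,np.sqrt(s[2]+ce@ce))
print('tick angs',np.degrees(np.arctan2(T[:,1]-ce[1],T[:,0]-ce[0])))
for c in (ce,np.array([.4423,.1122])):
  for m in (m1,m2,(m1+m2)/2): print('mark',m,np.degrees(np.arctan2(m[1]-c[1],m[0]-c[0])),np.linalg.norm(m[:2]-c))
"
```

```text
ptr [0.43   0.1424 0.085 ] [0.4309 0.1403 0.114 ] [0.4416 0.1157 0.114 ] 113.33747473438834
ticks centre [0.4441 0.1102] 0.04317768820200158
tick angs [-173.3521  169.128   152.0854  134.5889  100.1617   83.0998   65.5696
   48.2455   30.9988   14.0076   -3.1873]
mark [0.4295 0.1417 0.06  ] 114.871461584186 0.03471927858829225
mark [0.4238 0.1545 0.062 ] 114.61899411635353 0.04878525788363645
mark [0.4266 0.1481 0.061 ] 114.72396428838307 0.04175216977714361
mark [0.4295 0.1417 0.06  ] 113.50410101483637 0.03215964995048358
mark [0.4238 0.1545 0.062 ] 113.65374820919754 0.04622643775853354
mark [0.4266 0.1481 0.061 ] 113.59235209990925 0.03919301151044471
```

```bash
python3 -m handwheel '[{"slide":[0,0,0],"angular":[-0.4,0,0]},{"slide":[0,0,0],"angular":[0,0,0]},{"slide":[0,0,0],"angular":[0,0,0]}]'; python3 -m handwheel '[{"slide":[0,0,0],"angular":[0,0,0]},{"slide":[0,0,0],"angular":[0,0,0]},{"slide":[0,0,0],"angular":[0,0,0]},{"slide":[-0.01,0,0],"angular":[0,0,0]},{"slide":[-0.03,0,0],"angular":[0,0,0]},{"slide":[-0.03,0,0],"angular":[0,0,0]},{"slide":[-0.03,0,0],"angular":[0,0,0]},{"slide":[-0.02,0,0],"angular":[0,0,0]},{"slide":[0,0,0],"angular":[0,0,0]},{"slide":[0,0,0],"angular":[0,0,0]}]' 0; python3 -c "
from h import *
to(.442,.1127,.06,23.2)
snap('wrist','w18'); 
im=np.load('pics/w18.npz')['image']
save(im,'w18c',(200,110,360,230),5)
"
```

```text
clock: 46.97
tcp_pos: [0.4423, 0.1122, 0.0615]
tool_rot: [0.386, 0.591, -0.387, 0.593]
force: [-0.9, -6.6, 5.1]
finger_gap: 0.179
clock: 47.8
tcp_pos: [0.4426, 0.1141, 0.1816]
tool_rot: [0.387, 0.591, -0.386, 0.593]
force: [-0.7, -0.4, 0.5]
finger_gap: 0.501
t 47.80 tcp [0.4426 0.1141 0.1816] jawyaw 23.8 tilt [ 0.003  0.001 -1.   ] gap 0.501 F [-0.7 -0.4  0.5] q [ 0.11  0.15 -0.29  1.13  0.    1.27]
slide now mm [121.6  -1.4   1. ]
turn about x 0.6  slide after turn mm [121.6  -1.4   1. ]
```

View pics/w18.png

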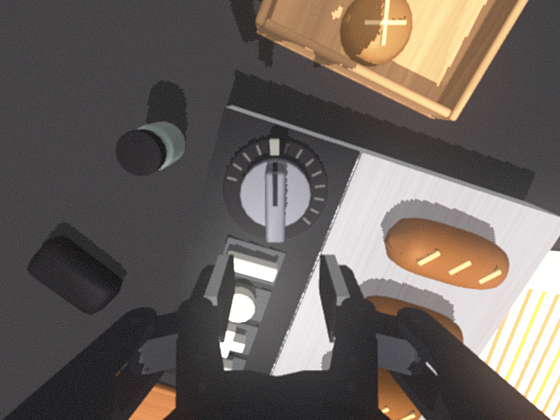

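View pics/w18c.png

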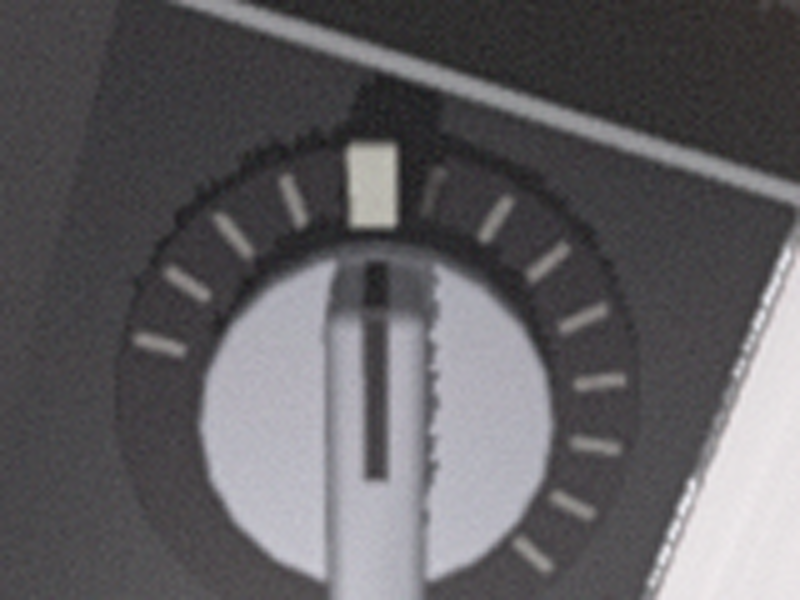

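The pointer is within about 1° of the marker, at column 375 against 372 in the enlarged crop. Next are the keys: shut the fingers and move over the round key.

```bash
python3 -m handwheel '[{"slide":[0,0,0],"angular":[6,0,0]},{"slide":[0,0,0],"angular":[6,0,0]},{"slide":[0,0,0],"angular":[5.5,0,0]},{"slide":[0,0,0],"angular":[0,0,0]},{"slide":[0,0,0],"angular":[0,0,0]}]' -1 30; python3 -c "
from h import *
to(.4557,-.0141,.07,6.2)
"
```

```text
clock: 48.27
tcp_pos: [0.4402, 0.1137, 0.179]
tool_rot: [0.471, 0.528, -0.472, 0.526]
force: [0.2, -0.4, 0.3]
finger_gap: 0.001
t 48.27 tcp [0.4402 0.1137 0.179 ] jawyaw 6.4 tilt [-0.003 -0.    -1.   ] gap 0.001 F [ 0.2 -0.4  0.3] q [ 0.11  0.15 -0.3   1.13  0.    1.57]
slide now mm [109.    1.5 128.7]
turn about x 0.2  slide after turn mm [109.    2.  128.7]
```

```bash
python3 -m handwheel '[{"slide":[0,0.002,0.02],"angular":[0,0,0]},{"slide":[0,0,0.035],"angular":[0,0,0]},{"slide":[0,0,0.035],"angular":[0,0,0]},{"slide":[0,0,0.025],"angular":[0,0,0]},{"slide":[0.02,0,0.012],"angular":[0,0,0]},{"slide":[0.03,0,0.002],"angular":[0,0,0]},{"slide":[0.03,0,0],"angular":[0,0,0]},{"slide":[0.01,0,0],"angular":[0,0,0]},{"slide":[0,0,0],"angular":[0,0,0]},{"slide":[0,0,0],"angular":[0,0,0]}]'; python3 -c "
from h import *
to(.4557,-.0141,.05,6.2)
snap('wrist','w19'); snap('scene','s11',(250,130,430,260),4)
"
```

```text
clock: 49.1
tcp_pos: [0.4563, -0.0141, 0.0898]
tool_rot: [0.471, 0.528, -0.472, 0.526]
force: [0.5, -0.2, 0.0]
finger_gap: 0.001
t 49.10 tcp [ 0.4563 -0.0141  0.0898] jawyaw 6.3 tilt [-0.003  0.    -1.   ] gap 0.001 F [ 0.5 -0.2  0. ] q [-0.17  0.22 -0.45  0.9  -0.    1.29]
slide now mm [39.8 -0.5 -0. ]
turn about x 0.1  slide after turn mm [39.8 -0.5 -0. ]
```

View pics/w19.png

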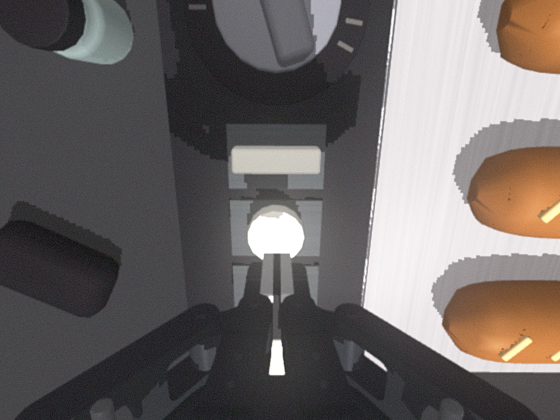

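View pics/s11.png

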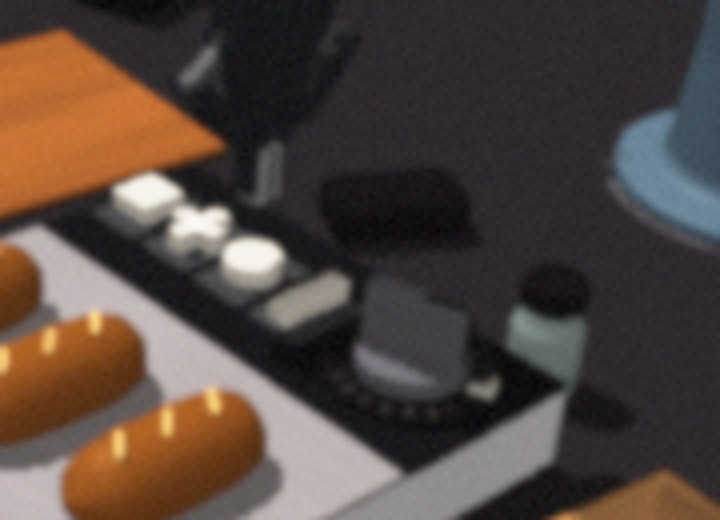

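```bash
python3 -m handwheel '[{"slide":[0.015,0,0],"angular":[0,0,0]},{"slide":[0.015,0,0],"angular":[0,0,0]},{"slide":[0.007,0,0],"angular":[0,0,0]},{"slide":[0.003,0,0],"angular":[0,0,0]},{"slide":[0,0,0],"angular":[0,0,0]},{"slide":[0,0,0],"angular":[0,0,0]}]'; python3 -c "
from h import *
to(.4557,-.0141,.05,6.2)
snap('wrist','w20'); snap('scene','s12',(250,130,430,260),4)
"
```

```text
clock: 49.7
tcp_pos: [0.4579, -0.0143, 0.0514]
tool_rot: [0.472, 0.526, -0.472, 0.527]
force: [-0.9, -0.7, 1.2]
finger_gap: 0.001
t 49.70 tcp [ 0.4579 -0.0143  0.0514] jawyaw 6.3 tilt [ 0.001 -0.    -1.   ] gap 0.001 F [-0.9 -0.7  1.2] q [-0.17  0.26 -0.51  0.8  -0.    1.29]
slide now mm [ 1.4 -2.1 -0.4]
turn about x 0.1  slide after turn mm [ 1.4 -2.2 -0.4]
```

View pics/w20.png

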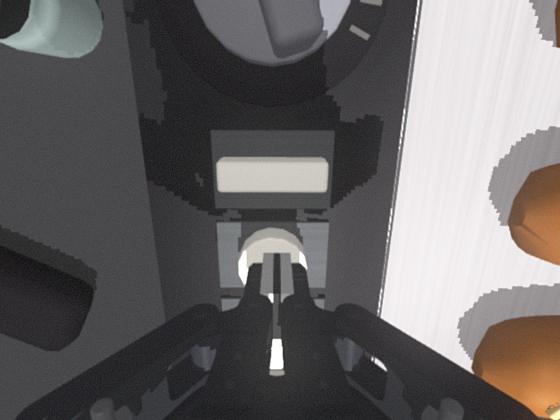

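View pics/s12.png

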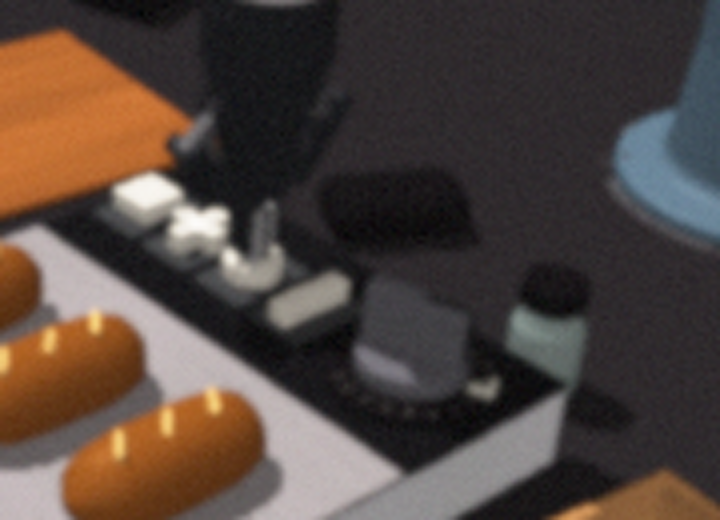

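```bash
python3 -m handwheel '[{"slide":[0.002,0,0],"angular":[0,0,0]},{"slide":[0.002,0,0],"angular":[0,0,0]},{"slide":[0.002,0,0],"angular":[0,0,0]},{"slide":[0,0,0],"angular":[0,0,0]},{"slide":[0,0,0],"angular":[0,0,0]}]';python3 -m handwheel '[{"slide":[0.002,0,0],"angular":[0,0,0]},{"slide":[0.001,0,0],"angular":[0,0,0]},{"slide":[0,0,0],"angular":[0,0,0]},{"slide":[0,0,0],"angular":[0,0,0]}]'
```

```text
clock: 50.22
tcp_pos: [0.4585, -0.0144, 0.0453]
tool_rot: [0.472, 0.526, -0.472, 0.527]
force: [-0.6, 0.7, 7.9]
finger_gap: -0.0
clock: 50.55
tcp_pos: [0.4587, -0.0145, 0.0448]
tool_rot: [0.473, 0.526, -0.471, 0.528]
force: [-8.8, 1.4, 31.1]
finger_gap: 0.002
```

```bash
python3 -m handwheel '[{"slide":[0.002,0,0],"angular":[0,0,0]},{"slide":[0.001,0,0],"angular":[0,0,0]},{"slide":[0,0,0],"angular":[0,0,0]},{"slide":[0,0,0],"angular":[0,0,0]}]'
```

```text
clock: 50.88
tcp_pos: [0.4589, -0.0145, 0.0444]
tool_rot: [0.473, 0.525, -0.471, 0.528]
force: [-17.8, 3.3, 56.5]
finger_gap: 0.002
```

The key reached its stop at TCP z≈0.045 and the force then rose steeply, to 56 N at the fingertips. That's more than needed. I'll release and press the others more lightly.

```bash
python3 -m handwheel '[{"slide":[-0.006,0,0],"angular":[0,0,0]},{"slide":[-0.01,0,0],"angular":[0,0,0]},{"slide":[-0.02,0,0],"angular":[0,0,0]},{"slide":[-0.02,0,0],"angular":[0,0,0]},{"slide":[0,0,0],"angular":[0,0,0]}]'; python3 -c "
from h import *
to(.4664,-.1094,.095,6.2)
snap('scene','s13',(250,130,430,260),4)
"
```

```text
clock: 51.3
tcp_pos: [0.46, -0.0147, 0.0977]
tool_rot: [0.473, 0.525, -0.471, 0.528]
force: [1.1, 0.0, -0.6]
finger_gap: 0.001
t 51.30 tcp [ 0.46   -0.0147  0.0977] jawyaw 6.3 tilt [ 0.006 -0.001 -1.   ] gap 0.001 F [ 1.1  0.  -0.6] q [-0.17  0.21 -0.44  0.91 -0.    1.29]
slide now mm [ 2.8 -4.  94.8]
turn about x 0.1  slide after turn mm [ 2.8 -3.9 94.8]
```

View pics/s13.png

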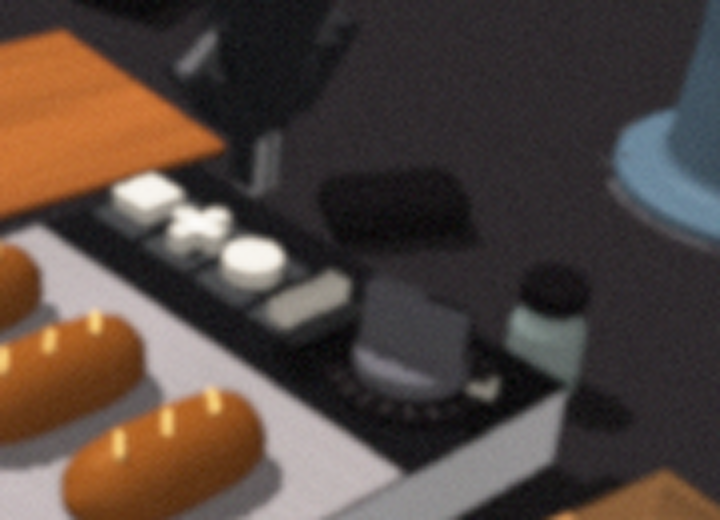

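```bash
python3 -m handwheel '[{"slide":[0,-0.002,0.015],"angular":[0,0,0]},{"slide":[0,-0.002,0.03],"angular":[0,0,0]},{"slide":[0,0,0.03],"angular":[0,0,0]},{"slide":[0,0,0.015],"angular":[0,0,0]},{"slide":[0,0,0.005],"angular":[0,0,0]},{"slide":[0,0,0],"angular":[0,0,0]},{"slide":[0,0,0],"angular":[0,0,0]}]'; python3 -c "
from h import *
to(.4664,-.1094,.054,6.2)
"
```

```text
clock: 51.93
tcp_pos: [0.463, -0.1084, 0.0937]
tool_rot: [0.472, 0.527, -0.472, 0.526]
force: [-1.0, -0.3, 0.2]
finger_gap: 0.001
t 51.93 tcp [ 0.463  -0.1084  0.0937] jawyaw 6.2 tilt [-0.002  0.001 -1.   ] gap 0.001 F [-1.  -0.3  0.2] q [-0.36  0.25 -0.4   0.92  0.    1.1 ]
slide now mm [39.7  3.4  1.4]
turn about x 0.0  slide after turn mm [39.7  3.4  1.4]
```

```bash
python3 -m handwheel '[{"slide":[0.012,0.002,0.001],"angular":[0,0,0]},{"slide":[0.015,0,0],"angular":[0,0,0]},{"slide":[0.008,0,0],"angular":[0,0,0]},{"slide":[0.003,0,0],"angular":[0,0,0]},{"slide":[0,0,0],"angular":[0,0,0]},{"slide":[0,0,0],"angular":[0,0,0]}]'; python3 -c "
from h import *
to(.4664,-.1094,.0445,6.2)
snap('wrist','w21')
"
```

```text
clock: 52.43
tcp_pos: [0.4658, -0.1094, 0.0567]
tool_rot: [0.472, 0.527, -0.472, 0.527]
force: [0.8, -0.7, -0.2]
finger_gap: 0.004
t 52.43 tcp [ 0.4658 -0.1094  0.0567] jawyaw 6.3 tilt [-0.  0. -1.] gap 0.004 F [ 0.8 -0.7 -0.2] q [-0.36  0.29 -0.45  0.83  0.    1.1 ]
slide now mm [12.2  0.6  0.1]
turn about x 0.1  slide after turn mm [12.2  0.6  0.1]
```

View pics/w21.png

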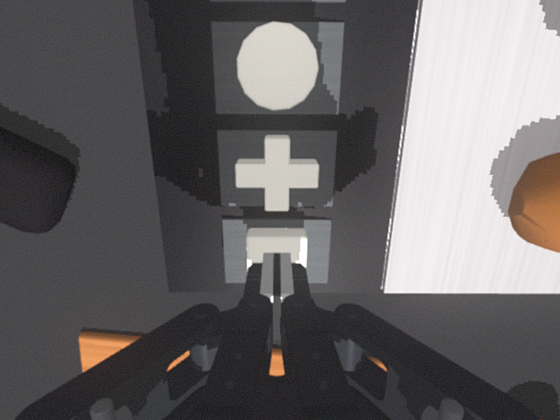

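```bash
python3 -m handwheel '[{"slide":[0.004,0,0],"angular":[0,0,0]},{"slide":[0.003,0,0],"angular":[0,0,0]},{"slide":[0.002,0,0],"angular":[0,0,0]},{"slide":[0.0015,0,0],"angular":[0,0,0]},{"slide":[0,0,0],"angular":[0,0,0]},{"slide":[0,0,0],"angular":[0,0,0]}]'
```

```text
clock: 52.98
tcp_pos: [0.4668, -0.1102, 0.0466]
tool_rot: [0.472, 0.526, -0.472, 0.527]
force: [1.8, -0.3, 4.7]
finger_gap: -0.005
```

```bash
python3 -m handwheel '[{"slide":[0.001,0,0],"angular":[0,0,0]},{"slide":[0.0005,0,0],"angular":[0,0,0]},{"slide":[0,0,0],"angular":[0,0,0]},{"slide":[0,0,0],"angular":[0,0,0]}]'
```

```text
clock: 53.32
tcp_pos: [0.4668, -0.1102, 0.0453]
tool_rot: [0.472, 0.526, -0.472, 0.527]
force: [1.4, -0.2, 7.7]
finger_gap: 0.003
```

```bash
python3 -m handwheel '[{"slide":[0.001,0,0],"angular":[0,0,0]},{"slide":[0.0005,0,0],"angular":[0,0,0]},{"slide":[0,0,0],"angular":[0,0,0]}]'; python3 -m handwheel '[{"slide":[-0.005,0,0],"angular":[0,0,0]},{"slide":[-0.01,0,0],"angular":[0,0,0]},{"slide":[-0.02,0,0],"angular":[0,0,0]},{"slide":[-0.015,0,0],"angular":[0,0,0]},{"slide":[0,0,0],"angular":[0,0,0]}]';  python3 -c "
from h import *
to(.4500,.0336,.095,6.2)
"
```

```text
clock: 53.57
tcp_pos: [0.4669, -0.1102, 0.0451]
tool_rot: [0.472, 0.526, -0.472, 0.527]
force: [-2.7, 2.5, 18.9]
finger_gap: 0.004
clock: 53.98
tcp_pos: [0.4668, -0.1105, 0.095]
tool_rot: [0.472, 0.526, -0.472, 0.527]
force: [0.4, -0.5, -0.3]
finger_gap: -0.002
t 53.98 tcp [ 0.4668 -0.1105  0.095 ] jawyaw 6.2 tilt [ 0.002 -0.001 -1.   ] gap -0.002 F [ 0.4 -0.5 -0.3] q [-0.36  0.25 -0.39  0.92 -0.    1.1 ]
slide now mm [  -0.2   -1.1 -145. ]
turn about x 0.0  slide after turn mm [  -0.2   -1.2 -145. ]
```

```bash
python3 -m handwheel '[{"slide":[0,-0.001,-0.02],"angular":[0,0,0]},{"slide":[0,0,-0.035],"angular":[0,0,0]},{"slide":[0,0,-0.035],"angular":[0,0,0]},{"slide":[0,0,-0.03],"angular":[0,0,0]},{"slide":[0,0,-0.02],"angular":[0,0,0]},{"slide":[0,0,-0.005],"angular":[0,0,0]},{"slide":[0,0,0],"angular":[0,0,0]},{"slide":[0,0,0],"angular":[0,0,0]}]'; python3 -c "
from h import *
to(.4500,.0336,.057,6.2)
"
```

```text
clock: 54.65
tcp_pos: [0.4486, 0.0337, 0.0923]
tool_rot: [0.471, 0.527, -0.472, 0.526]
force: [-0.2, -0.1, -0.3]
finger_gap: 0.002
t 54.65 tcp [0.4486 0.0337 0.0923] jawyaw 6.3 tilt [-0.001 -0.001 -1.   ] gap 0.002 F [-0.2 -0.1 -0.3] q [-0.07  0.2  -0.47  0.9  -0.    1.4 ]
slide now mm [35.3  1.5  0.2]
turn about x 0.1  slide after turn mm [35.3  1.5  0.2]
```

```bash
python3 -m handwheel '[{"slide":[0.012,0,0],"angular":[0,0,0]},{"slide":[0.013,0,0],"angular":[0,0,0]},{"slide":[0.007,0,0],"angular":[0,0,0]},{"slide":[0.003,0,0],"angular":[0,0,0]},{"slide":[0,0,0],"angular":[0,0,0]},{"slide":[0,0,0],"angular":[0,0,0]}]'; python3 -c "
from h import *
to(.4500,.0336,.0450,6.2)
snap('wrist','w22')
"
```

```text
clock: 55.15
tcp_pos: [0.4492, 0.0335, 0.0582]
tool_rot: [0.472, 0.526, -0.472, 0.526]
force: [-0.5, -0.2, 0.7]
finger_gap: -0.003
t 55.15 tcp [0.4492 0.0335 0.0582] jawyaw 6.2 tilt [-0. -0. -1.] gap -0.003 F [-0.5 -0.2  0.7] q [-0.07  0.24 -0.52  0.81 -0.    1.4 ]
slide now mm [13.2  0.8  0. ]
turn about x -0.0  slide after turn mm [13.2  0.8  0. ]
```

View pics/w22.png

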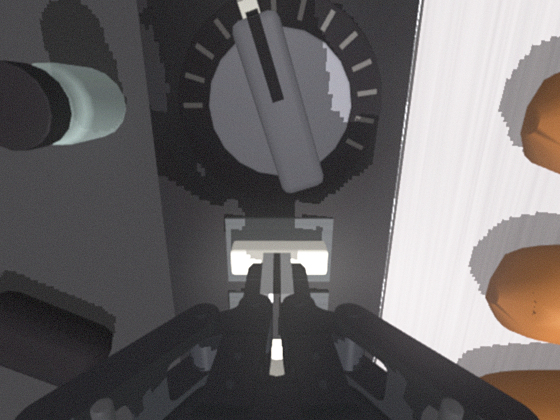

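Centred on the bar key. Pressing.

```bash
python3 -m handwheel '[{"slide":[0.004,0,0],"angular":[0,0,0]},{"slide":[0.004,0,0],"angular":[0,0,0]},{"slide":[0.003,0,0],"angular":[0,0,0]},{"slide":[0.0015,0,0],"angular":[0,0,0]},{"slide":[0,0,0],"angular":[0,0,0]},{"slide":[0,0,0],"angular":[0,0,0]}]'
```

```text
clock: 55.7
tcp_pos: [0.4501, 0.0339, 0.0461]
tool_rot: [0.472, 0.526, -0.472, 0.527]
force: [0.1, -1.5, 4.5]
finger_gap: 0.004
```

```bash
python3 -m handwheel '[{"slide":[0.001,0,0],"angular":[0,0,0]},{"slide":[0.001,0,0],"angular":[0,0,0]},{"slide":[0,0,0],"angular":[0,0,0]},{"slide":[0,0,0],"angular":[0,0,0]}]'
```

```text
clock: 56.03
tcp_pos: [0.4502, 0.034, 0.0451]
tool_rot: [0.472, 0.526, -0.472, 0.527]
force: [-1.5, 0.1, 14.9]
finger_gap: 0.0
```

```bash
python3 -m handwheel '[{"slide":[-0.005,0,0],"angular":[0,0,0]},{"slide":[-0.015,0,0],"angular":[0,0,0]},{"slide":[-0.03,0,0],"angular":[0,0,0]},{"slide":[-0.04,0,0],"angular":[0,0,0]},{"slide":[-0.04,0,0],"angular":[0,0,0]},{"slide":[-0.02,0,0],"angular":[0,0,0]}]'; python3 -m handwheel '[{"slide":[0,0,0.025],"angular":[0,0,0]},{"slide":[0,0,0.04],"angular":[0,0,0]},{"slide":[0,0,0.04],"angular":[0,0,0]},{"slide":[0,0,0.04],"angular":[0,0,0]},{"slide":[0,0,0.04],"angular":[0,0,0]},{"slide":[0,0,0.04],"angular":[0,0,0]},{"slide":[0,0,0.04],"angular":[0,0,0]},{"slide":[0,0,0.04],"angular":[0,0,0]},{"slide":[0,0,0.04],"angular":[0,0,0]},{"slide":[0,0,0.02],"angular":[0,0,0]},{"slide":[0,0,0],"angular":[0,0,0]}]'; python3 -c "
from h import *
snap('top','top8',(90,90,450,310),2.2); snap('scene','s14')
im=np.load('pics/top8.npz')['image']
save(im,'c5',(205,230,265,280),10)
"
```

```text
clock: 56.53
tcp_pos: [0.4497, 0.0343, 0.1972]
tool_rot: [0.473, 0.526, -0.471, 0.527]
force: [1.2, -0.1, 0.5]
finger_gap: 0.004
clock: 57.45
tcp_pos: [0.4881, -0.3326, 0.1918]
tool_rot: [0.473, 0.526, -0.474, 0.525]
force: [-0.5, -1.1, -1.2]
finger_gap: -0.002
```

View pics/top8.png

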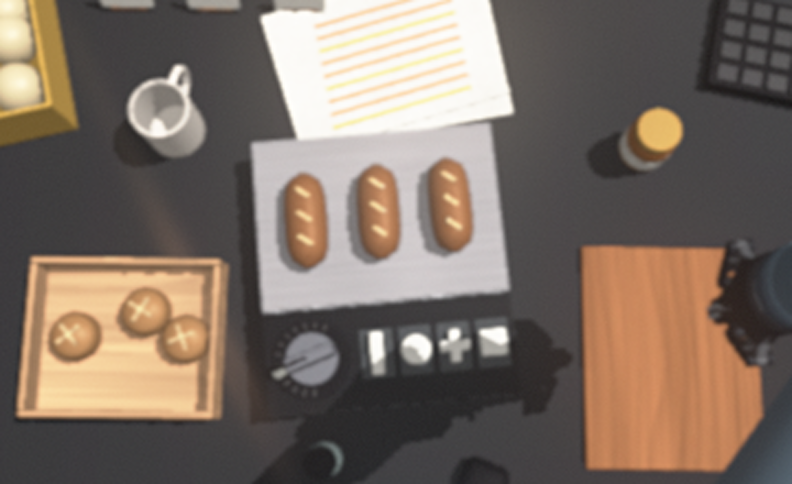

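View pics/s14.png

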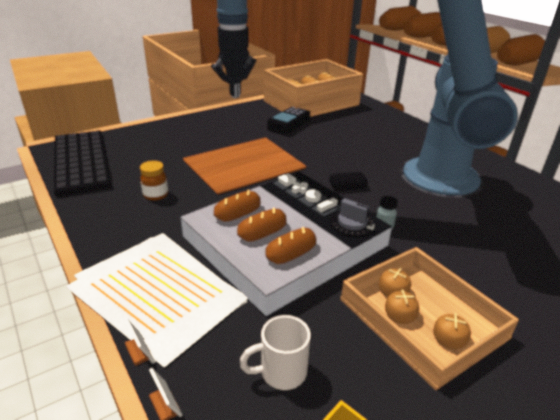

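View pics/c5.png

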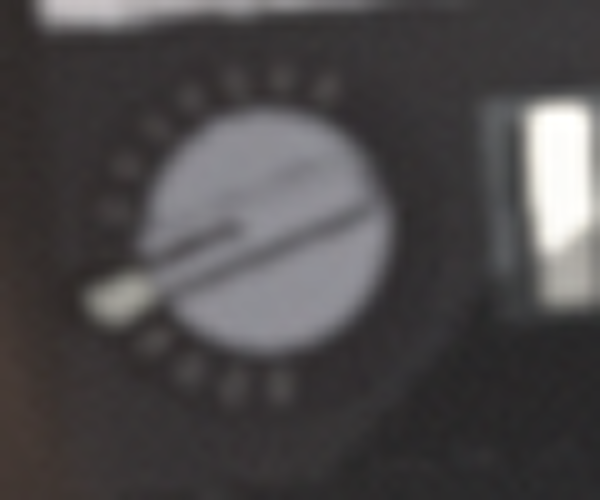

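The knock moved one bun sideways, but it's still inside the tray. I'll check that all three lie flat.

```bash
python3 -c "
from h import *
im=np.load('pics/s14.npz')['image']
save(im,'s14c',(335,240,525,385),4)
P=lambda u,v: px2w('top8',cp(u,v,90,90,2.2),.03)
b=[P(75,336),P(145,311),P(185,338)]; print(b, np.linalg.norm(b[1]-b[2]))
"
```

```text
[array([0.468831  , 0.41898857, 0.03      ]), array([0.50202277, 0.33236847, 0.03      ]), array([0.46819693, 0.27927399, 0.03      ])] 0.06295403690168522
```

View pics/s14c.png

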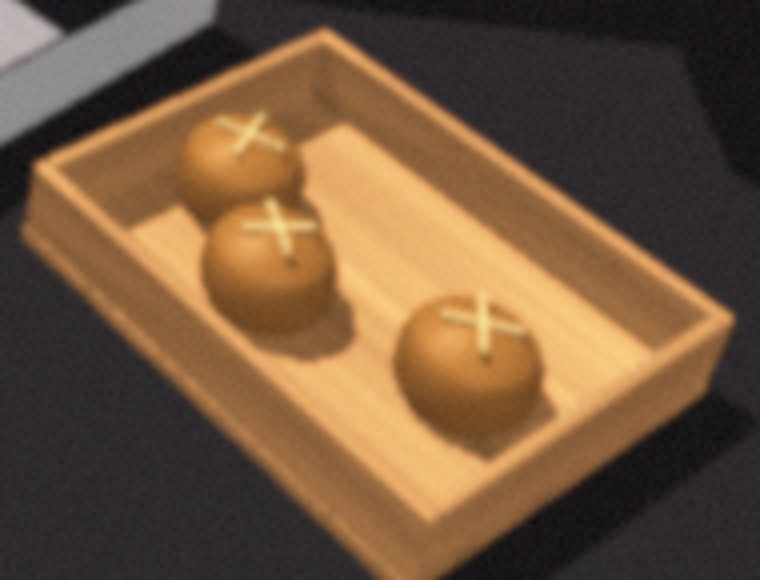

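```bash
python3 -c "
from bench import ticket
print(ticket.job_done())"
```

```text
the job is handed in; nothing more can be done
None
```

I did the whole job in the order asked and handed it in at about 57 s of robot time. One key press was much harder than it needed to be.

**Final checks (top and scene pictures):**
- **Buns:** All three lie flat in the tray. One was knocked about 3 cm aside late in the run, but it stayed inside.
- **Loaves:** All three lie flat on the steel plate in a row, and the board is empty.
- **Dial:** The pointer stands within about 1° of the white marker; my marker readings differed from each other by about 1.4°.
- **Keys:** I pressed round, square, then bar, each down to its stop, and all are up again. I never went down over the cross key.
- **Bystanders:** The jar and mug were not touched.
- **Robot:** It is clear of everything.

**What did not go cleanly:**
- **First move:** I wrote its rows in mm instead of metres. The per-row limit cut them down, and the arm stayed on the planned path.
- **First bun grasp:** It closed on the dome with about 32 N and tilted the bun, which settled upright once I opened the gripper. The pictures showed the fingertips 30–40 mm short of the reported TCP, so I corrected every later height for that.
- **Round key:** I pushed past its stop, to about 56 N at the fingertips. That is under the 120 N wrist limit. It is over the 40 N limit if the fingertips count as the gripper's body. The square and bar keys took 19 N and 15 N.

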